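# Set up a plating rack base with its copper masts

### The job

Make up the rack base: push every copper tube standing in the white foam tray into a socket, past the rubber seal until it bottoms, and cover each socket left empty with a black dust cap, rim down and sitting flat on the base. When all the tubes are home, knock the base's lock pin fully down with a sharp blow of the mallet (do not press it slowly, and do not touch it with the hand), and stand the mallet back on its rubber mat, upright on its face. Leave the flask, the jar and the pin stand where they are.

Things in the scene. Friction and masses are not known exactly. Their poses are not given: they have to be found in the camera images.
- tube1_center (a point): copper tube, 15 mm outside diameter, 130 mm long, 50 g, standing upright in a 35 mm deep hole of the white foam tray (130 x 130 x 50 mm) so that its top is 145 mm above the bench; both ends are alike. Point: its middle, half-way up, 65 mm from either end; z runs along the tube. Two or three of the four tubes are there (None: absent).
- tube2_center (a point): copper tube, 15 mm outside diameter, 130 mm long, 50 g, standing upright in a 35 mm deep hole of the white foam tray (130 x 130 x 50 mm) so that its top is 145 mm above the bench; both ends are alike. Point: its middle, half-way up, 65 mm from either end; z runs along the tube. Two or three of the four tubes are there (None: absent).
- tube3_center (a point): copper tube, 15 mm outside diameter, 130 mm long, 50 g, standing upright in a 35 mm deep hole of the white foam tray (130 x 130 x 50 mm) so that its top is 145 mm above the bench; both ends are alike. Point: its middle, half-way up, 65 mm from either end; z runs along the tube. Two or three of the four tubes are there (None: absent).
- tube4_center (a point): copper tube, 15 mm outside diameter, 130 mm long, 50 g, standing upright in a 35 mm deep hole of the white foam tray (130 x 130 x 50 mm) so that its top is 145 mm above the bench; both ends are alike. Point: its middle, half-way up, 65 mm from either end; z runs along the tube. Two or three of the four tubes are there (None: absent).
- rack_base: fixed stainless bar, 56 x 360 x 45 mm high, with four sockets in a row, 70 mm apart, and the lock pin near one end; origin under its centre, y along the row towards socket1, x across it (away from the robot), z up. It holds one tube per socket; a tube fully home stands 85 mm proud of the mouth.
- socket1 (a point): push-fit socket 1, the end one farthest from the lock pin: brass head 34 mm across, 12 mm tall, flared mouth 23 mm wide. Point: centre of the mouth, 57 mm above the bench; z up, y along the row towards socket1. The 17 mm bore bottoms 45 mm below the mouth. A tube meets the seal lips about 18 mm down and from there takes 8 to 18 N; fully home its middle is 20 mm above the mouth. Any tube fits.
- socket2 (a point): push-fit socket 2, second from the far end: brass head 34 mm across, 12 mm tall, flared mouth 23 mm wide. Point: centre of the mouth, 57 mm above the bench; z up, y along the row towards socket1. The 17 mm bore bottoms 45 mm below the mouth. A tube meets the seal lips about 18 mm down and from there takes 8 to 18 N; fully home its middle is 20 mm above the mouth. Any tube fits.
- socket3 (a point): push-fit socket 3, third from the far end: brass head 34 mm across, 12 mm tall, flared mouth 23 mm wide. Point: centre of the mouth, 57 mm above the bench; z up, y along the row towards socket1. The 17 mm bore bottoms 45 mm below the mouth. A tube meets the seal lips about 18 mm down and from there takes 8 to 18 N; fully home its middle is 20 mm above the mouth. Any tube fits.
- socket4 (a point): push-fit socket 4, the one nearest the lock pin (80 mm from it): brass head 34 mm across, 12 mm tall, flared mouth 23 mm wide. Point: centre of the mouth, 57 mm above the bench; z up, y along the row towards socket1. The 17 mm bore bottoms 45 mm below the mouth. A tube meets the seal lips about 18 mm down and from there takes 8 to 18 N; fully home its middle is 20 mm above the mouth. Any tube fits.
- cap1_center (a point): black plastic dust cap, a plain round cup closed at the top, that fits loosely over a socket head: 44 mm across outside, 38 mm inside, 40 mm tall, 35 g; it starts on the bench rim down. Point: its centre, 20 mm above the rim; z from the rim to the closed top. On a socket its rim rests on the top of the base, this point 8 mm above the socket's mouth.
- cap2_center (a point): black plastic dust cap, a plain round cup closed at the top, that fits loosely over a socket head: 44 mm across outside, 38 mm inside, 40 mm tall, 35 g; it starts on the bench rim down. Point: its centre, 20 mm above the rim; z from the rim to the closed top. On a socket its rim rests on the top of the base, this point 8 mm above the socket's mouth.
- pin_top (a point): top of the lock pin, a plain steel pin 12 mm across that stands up from a dark round boss (34 mm across, its top 53 mm above the bench) near the end of the rack base beyond socket4. Point: centre of the pin's flat top, 67 mm above the bench as it starts; z up.
- lock_pin (a joint): how far the lock pin has been driven down, m: 0 as it starts (14 mm proud of the boss), 0.012 fully down. It is a tight fit with a light spring under it: it moves under about 12 to 15 N and stays where it is left.
- mallet_grip (a point): grip point of the mallet: on the middle line of its handle (pale wood, 16 mm wide, 22 mm deep), 65 mm from the head's axis and 30 mm above the face it stands on; x points along the handle towards the head, z up along the head.
- mallet_face (a point): centre of the mallet's lower striking face, 65 mm ahead (+x) and 30 mm below mallet_grip; same axes. It is what strikes the pin and what the mallet stands on.
- mallet: the mallet: black rubber head (60 mm diameter, 54 mm tall) and a level wooden handle that ends 170 mm from the head's axis; 0.38 kg, balance point about 6 mm from the head's axis. It stands on one face of its head with the handle clear of the bench. Origin at mallet_face, same axes as mallet_grip.
- mat_center (a point): centre of the top of the fixed grey-green rubber mat (190 mm along its x, 150 mm along its y, 2 mm thick) on which the mallet stands; z up.
- flask: lavender vacuum flask, 68 mm diameter, 215 mm tall, a bystander; origin under its centre.
- jar: clear jar with a lid, 80 mm diameter, 70 mm tall, a bystander; origin under its centre.
- pin_stand: steel rod on a round 70 mm foot, 140 mm tall, a bystander; origin under its centre.
Mind the look-alikes: they are no part of the job. Leave any turquoise look-alike of the part that bears cap2_center alone.

How it is judged (in metres and radians):
On the way, in this order (a step that is already met when the one before it is completed fails the run):
1. every tube stands fully home in a socket (((z of tube1_center in the frame of socket1 between 0.01 and 0.023 m and horizontal distance between tube1_center and socket1 below 0.006 m and angle between tube1_center's own z axis and vertical below 0.08 rad) or (z of tube1_center in the frame of socket2 between 0.01 and 0.023 m and horizontal distance between tube1_center and socket2 below 0.006 m and angle between tube1_center's own z axis and vertical below 0.08 rad) or (z of tube1_center in the frame of socket3 between 0.01 and 0.023 m and horizontal distance between tube1_center and socket3 below 0.006 m and angle between tube1_center's own z axis and vertical below 0.08 rad) or (z of tube1_center in the frame of socket4 between 0.01 and 0.023 m and horizontal distance between tube1_center and socket4 below 0.006 m and angle between tube1_center's own z axis and vertical below 0.08 rad)) and ((z of tube2_center in the frame of socket1 between 0.01 and 0.023 m and horizontal distance between tube2_center and socket1 below 0.006 m and angle between tube2_center's own z axis and vertical below 0.08 rad) or (z of tube2_center in the frame of socket2 between 0.01 and 0.023 m and horizontal distance between tube2_center and socket2 below 0.006 m and angle between tube2_center's own z axis and vertical below 0.08 rad) or (z of tube2_center in the frame of socket3 between 0.01 and 0.023 m and horizontal distance between tube2_center and socket3 below 0.006 m and angle between tube2_center's own z axis and vertical below 0.08 rad) or (z of tube2_center in the frame of socket4 between 0.01 and 0.023 m and horizontal distance between tube2_center and socket4 below 0.006 m and angle between tube2_center's own z axis and vertical below 0.08 rad)) and ((z of tube3_center in the frame of socket1 between 0.01 and 0.023 m and horizontal distance between tube3_center and socket1 below 0.006 m and angle between tube3_center's own z axis and vertical below 0.08 rad) or (z of tube3_center in the frame of socket2 between 0.01 and 0.023 m and horizontal distance between tube3_center and socket2 below 0.006 m and angle between tube3_center's own z axis and vertical below 0.08 rad) or (z of tube3_center in the frame of socket3 between 0.01 and 0.023 m and horizontal distance between tube3_center and socket3 below 0.006 m and angle between tube3_center's own z axis and vertical below 0.08 rad) or (z of tube3_center in the frame of socket4 between 0.01 and 0.023 m and horizontal distance between tube3_center and socket4 below 0.006 m and angle between tube3_center's own z axis and vertical below 0.08 rad)) and ((z of tube4_center in the frame of socket1 between 0.01 and 0.023 m and horizontal distance between tube4_center and socket1 below 0.006 m and angle between tube4_center's own z axis and vertical below 0.08 rad) or (z of tube4_center in the frame of socket2 between 0.01 and 0.023 m and horizontal distance between tube4_center and socket2 below 0.006 m and angle between tube4_center's own z axis and vertical below 0.08 rad) or (z of tube4_center in the frame of socket3 between 0.01 and 0.023 m and horizontal distance between tube4_center and socket3 below 0.006 m and angle between tube4_center's own z axis and vertical below 0.08 rad) or (z of tube4_center in the frame of socket4 between 0.01 and 0.023 m and horizontal distance between tube4_center and socket4 below 0.006 m and angle between tube4_center's own z axis and vertical below 0.08 rad))), for 0.2 s.
2. the lock pin is struck with the mallet, moving down at more than 0.05 m/s (velocity of joint lock_pin above 0.05 m/s and contact force between mallet and lock_pin above 1 N).
At the end, for the whole second after the job is handed in: Every tube within 3 mm of bottom in a socket, upright to 0.08 rad; every other socket capped rim down, centred to 6 mm, level to 0.08 rad, seated within 4 mm; lock pin down over 10 of 12 mm; mallet at rest upright on the mat, its face centre within 85 mm (mat x) and 60 mm (mat y) of the centre (all of step 1 and ((z of tube1_center in the frame of socket1 between 0.01 and 0.023 m and horizontal distance between tube1_center and socket1 below 0.006 m and angle between tube1_center's own z axis and vertical below 0.08 rad) or (z of tube2_center in the frame of socket1 between 0.01 and 0.023 m and horizontal distance between tube2_center and socket1 below 0.006 m and angle between tube2_center's own z axis and vertical below 0.08 rad) or (z of tube3_center in the frame of socket1 between 0.01 and 0.023 m and horizontal distance between tube3_center and socket1 below 0.006 m and angle between tube3_center's own z axis and vertical below 0.08 rad) or (z of tube4_center in the frame of socket1 between 0.01 and 0.023 m and horizontal distance between tube4_center and socket1 below 0.006 m and angle between tube4_center's own z axis and vertical below 0.08 rad) or (z of cap1_center in the frame of socket1 between 0.003 and 0.012 m and horizontal distance between cap1_center and socket1 below 0.006 m and angle between cap1_center's own z axis and vertical below 0.08 rad) or (z of cap2_center in the frame of socket1 between 0.003 and 0.012 m and horizontal distance between cap2_center and socket1 below 0.006 m and angle between cap2_center's own z axis and vertical below 0.08 rad)) and ((z of tube1_center in the frame of socket2 between 0.01 and 0.023 m and horizontal distance between tube1_center and socket2 below 0.006 m and angle between tube1_center's own z axis and vertical below 0.08 rad) or (z of tube2_center in the frame of socket2 between 0.01 and 0.023 m and horizontal distance between tube2_center and socket2 below 0.006 m and angle between tube2_center's own z axis and vertical below 0.08 rad) or (z of tube3_center in the frame of socket2 between 0.01 and 0.023 m and horizontal distance between tube3_center and socket2 below 0.006 m and angle between tube3_center's own z axis and vertical below 0.08 rad) or (z of tube4_center in the frame of socket2 between 0.01 and 0.023 m and horizontal distance between tube4_center and socket2 below 0.006 m and angle between tube4_center's own z axis and vertical below 0.08 rad) or (z of cap1_center in the frame of socket2 between 0.003 and 0.012 m and horizontal distance between cap1_center and socket2 below 0.006 m and angle between cap1_center's own z axis and vertical below 0.08 rad) or (z of cap2_center in the frame of socket2 between 0.003 and 0.012 m and horizontal distance between cap2_center and socket2 below 0.006 m and angle between cap2_center's own z axis and vertical below 0.08 rad)) and ((z of tube1_center in the frame of socket3 between 0.01 and 0.023 m and horizontal distance between tube1_center and socket3 below 0.006 m and angle between tube1_center's own z axis and vertical below 0.08 rad) or (z of tube2_center in the frame of socket3 between 0.01 and 0.023 m and horizontal distance between tube2_center and socket3 below 0.006 m and angle between tube2_center's own z axis and vertical below 0.08 rad) or (z of tube3_center in the frame of socket3 between 0.01 and 0.023 m and horizontal distance between tube3_center and socket3 below 0.006 m and angle between tube3_center's own z axis and vertical below 0.08 rad) or (z of tube4_center in the frame of socket3 between 0.01 and 0.023 m and horizontal distance between tube4_center and socket3 below 0.006 m and angle between tube4_center's own z axis and vertical below 0.08 rad) or (z of cap1_center in the frame of socket3 between 0.003 and 0.012 m and horizontal distance between cap1_center and socket3 below 0.006 m and angle between cap1_center's own z axis and vertical below 0.08 rad) or (z of cap2_center in the frame of socket3 between 0.003 and 0.012 m and horizontal distance between cap2_center and socket3 below 0.006 m and angle between cap2_center's own z axis and vertical below 0.08 rad)) and ((z of tube1_center in the frame of socket4 between 0.01 and 0.023 m and horizontal distance between tube1_center and socket4 below 0.006 m and angle between tube1_center's own z axis and vertical below 0.08 rad) or (z of tube2_center in the frame of socket4 between 0.01 and 0.023 m and horizontal distance between tube2_center and socket4 below 0.006 m and angle between tube2_center's own z axis and vertical below 0.08 rad) or (z of tube3_center in the frame of socket4 between 0.01 and 0.023 m and horizontal distance between tube3_center and socket4 below 0.006 m and angle between tube3_center's own z axis and vertical below 0.08 rad) or (z of tube4_center in the frame of socket4 between 0.01 and 0.023 m and horizontal distance between tube4_center and socket4 below 0.006 m and angle between tube4_center's own z axis and vertical below 0.08 rad) or (z of cap1_center in the frame of socket4 between 0.003 and 0.012 m and horizontal distance between cap1_center and socket4 below 0.006 m and angle between cap1_center's own z axis and vertical below 0.08 rad) or (z of cap2_center in the frame of socket4 between 0.003 and 0.012 m and horizontal distance between cap2_center and socket4 below 0.006 m and angle between cap2_center's own z axis and vertical below 0.08 rad)) and value of joint lock_pin above 0.01 m and x of mallet_face in the frame of mat_center between -0.085 and 0.085 m and y of mallet_face in the frame of mat_center between -0.06 and 0.06 m and z of mallet_face in the frame of mat_center below 0.006 m and angle between mallet_face's own z axis and vertical below 0.1 rad and linear speed of mallet below 0.02 m/s); the robot touches nothing.
It fails at once if the flask is moved more than 3 cm or tipped (distance of flask from where it was at the start of the episode above 0.03 m or angle between flask's own z axis and vertical above 0.3 rad).
It fails at once if the jar is moved more than 3 cm or tipped (distance of jar from where it was at the start of the episode above 0.03 m or angle between jar's own z axis and vertical above 0.3 rad).
It fails at once if the pin stand is moved more than 3 cm or tipped (distance of pin_stand from where it was at the start of the episode above 0.03 m or angle between pin_stand's own z axis and vertical above 0.3 rad).
It fails at once if the lock pin is touched by the robot itself (contact force between any of the fingers, the arm and lock_pin above 1 N).
Of tube1, tube2, tube3, tube4 only 2 to 3 are there at a start; the rules pass over those that are not, and their reading is None.
At some moment in a run one of mallet, cap1, cap2 may be knocked a few centimetres aside while the robot is not near it.
It also fails if it takes over 208 s, if anything falls off the work surface, if the arm or the gripper's body presses on something with over 40 N, if the wrist force passes 120 N, or if a joint passes its speed limit or range.

### The arm

A 6-joint arm with a two-finger parallel gripper is mounted at the origin on the work surface. World frame = base frame: x ahead of the robot, y to its left, z up, the work surface at z = 0. Lengths are in mm, angles in rad, forces in N, time in s.
With the tool pointing down it reaches from about 350 to 975 mm from the base axis. Payload 7.1 kg.
Tool frame: the origin (TCP) lies midway between the tips of the shut fingers; the grasp point (between the pads) lies ctrl.grip_point_offset behind it (ctrl.grip_point_offset is the distance from the TCP to the grasp point, in mm); z points along the fingers, y is the line along which they close (so a half turn about z gives the same grasp; the last joint's range is limited). The gripper opens to 88 mm and grips with 3 to 60 N. Pads are 20 mm wide; open, the fingers measure 115 mm over their backs; the gripper's body (75 mm by 178 mm) begins 61 mm behind the grasp point.
Start: joints at [1.265, 0.423, 1.63, -0, 1.089, -0.019], TCP at [176.771, 599.464, 222.675] pointing down, gripper open.
Joint ranges: [-3, 3], [-0.9, 2.11], [0.09, 2.58], [-1.31, 4.45], [0.11, 2.69], [-2.54, 2.54]. Speed limits (rad/s): [2.39, 2.39, 3.01, 3.14, 3.14, 3.14].

### API

Orientations are given as a rotation vector (axis times angle).
In Python, from workcell import ctrl, get_image, close_job, finder gives the robot as it stands.
- The arm moves only by the tool servo_tool, never from a script. Its argument "deltas" is a list of rows, each a list of 2 entries, a list of its own where there are three numbers: the shift along the tool's x, y, z in mm, then the turn, a rotation vector about the tool's x, y, z in rad. A call has 1 to 5 rows; each row is the pose to reach, as a shift and turn from the pose commanded when the call began, along the tool's axes at that moment; what a row does not reach only later rows make up. A row lasts 1/12 s, in which the tool goes at most 41.7 mm and 7.16 degrees, less where a joint would pass 70% of its speed; a pose out of reach is approached as far as the arm can. A call with a gripper value outside its range is refused whole. "grip" is the closure, from -1 (fully open) to 1 (shut), so that 0 is half open, set as the call begins (left out, the last holds). The fingers move at their own pace and stop on an object; the grip force is fixed at half the most. Time passes only in rows, so rows that repeat a pose let the fingers close. It gives the time, the measured TCP pose, the force, the opening and the grip force at its end, in the units of the state.
- ctrl.get_obs(): the state, without advancing time (a new reading comes with each control period).
- get_image(name): name is "side" or "top"; returns a dict with "frame" (384x512x3 uint8, blue, green, red), "depth" (384x512 float32, mm along the optical axis (not along the pixel's ray), 0 where there is no reading), "K" (3x3 intrinsics, pixels), "dist" ([k1, k2, p1, p2, k3] as OpenCV has them; the pictures are not rectified), "pose" (4x4, takes a point from camera to world coordinates). Camera axes: x right, y down, z forward; pixel columns grow to the right and rows downward; lengths in mm; the calibration is good to about 2 mm. A picture is of the moment at which its call begins.
- close_job(): hands the job in; it is judged then, once.
Trained networks look in a picture, given as the dict that the camera call returned (one of the last four; its "shot" number tells which), for a name from the list of things; names that differ only in an ending like _2 or _b are one class to them, and where a whole thing is asked for, a point or a joint stands for the part that bears it (a point fixed in the world has none). Each returns a list of dicts, best first, with "score" (0 to 1); they miss things now and then, are a little off and sometimes report something else, mostly with a low value. They report only what shows in the picture. A call takes as long as a camera call. They do not tell look-alikes from the thing itself.
- finder.search_frame(query, picture): "rect" ([centre column, centre row, width, height] as shares, 0 to 1, of the picture: columns of its width, rows of its height, round what is visible of it).
- finder.silhouettes(query, picture): "mask" (384x512 bool, what is visible of it) and "rect" ([centre column, centre row, width, height] as shares, 0 to 1, of the picture: columns of its width, rows of its height, round what is visible of it).
The state is a dict: "t": time; "qpos": joint angles; "qvel": joint speeds; "joint_torque": joint torques, N m; "ee_pos": TCP position; "orientation": TCP orientation; "ft_force": force on the tool from outside, world axes, zero at the start; "moment": the same for the moment, N m; "width": finger opening in mm; "grasp_force": force on a finger pad.
Only numpy, scipy, OpenCV 4.12 (cv2) and the standard library are available. Lean on these libraries where they do the work, as an engineer would, in place of code of your own. Each camera call takes 0.05 s, during which the arm holds its last target. There are 200 camera calls.

## Working session

There is one attempt and no reset: what is moved stays moved. The work goes in short steps, Python scripts to look and compute and a tool call to move; the robot and the scene stay as the last step left them, time stands still between calls to the robot, and variables do not carry over. Pictures are saved under pics/ and viewed, at most 14 in all, crops included, and the job is handed in when it is done.

Besides the shell and the picture viewer there is one more tool, called after "Call:" in YAML: its name, and indented under it one key for each argument. servo_tool: Moves the arm, as the interface text tells. Its arguments: {"type":"object","properties":{"deltas":{"type":"array","items":{"type":"array"}},"grip":{"type":"number"}},"required":["deltas"]}

```bash
mkdir -p pics; cat > h.py <<'E'
import numpy as np, cv2
from workcell import ctrl, get_image, close_job, finder
from scipy.spatial.transform import Rotation as R
def cloud(p):
    h,w=p['depth'].shape
    u,v=np.meshgrid(np.arange(w),np.arange(h))
    pts=np.stack([u,v],-1).reshape(-1,1,2).astype(np.float64)
    n=cv2.undistortPoints(pts,np.array(p['K'],float),np.array(p['dist'],float)).reshape(h,w,2)
    d=p['depth'][...,None].astype(float)
    c=np.concatenate([n*d,d],-1)
    P=np.array(p['pose']); W=c@P[:3,:3].T+P[:3,3]
    W[p['depth']<=0]=np.nan
    return W
def proj(p,X):
    P=np.linalg.inv(np.array(p['pose'])); X=np.atleast_2d(X)@P[:3,:3].T+P[:3,3]
    return cv2.projectPoints(X,np.zeros(3),np.zeros(3),np.array(p['K'],float),np.array(p['dist'],float))[0].reshape(-1,2)
def st():
    o=ctrl.get_obs(); print({k:np.round(o[k],3).tolist() for k in ('t','ee_pos','orientation','ft_force','width','grasp_force')}); return o
E
python3 - <<'E'
from h import *
o=st(); print(ctrl.grip_point_offset, R.from_rotvec(o['orientation']).as_matrix().round(3))
for n in ('top','side'):
    p=get_image(n); cv2.imwrite(f'pics/{n}0.png',p['frame']); W=cloud(p)
    print(n,np.array(p['pose']).round(2).tolist(),np.array(p['K']).round(0).tolist())
    for q in ('tube1_center','rack_base','cap1_center','lock_pin','mallet','flask','jar','pin_stand'):
        try:
            for r in finder.silhouettes(q,p)[:6]:
                m=r['mask']; w=W[m]; print(q,round(r['score'],2),(np.array(r['rect'])*[512,384,512,384]).round(0).tolist(),np.nanmedian(w,0).round(0),np.nanmin(w,0).round(0),np.nanmax(w,0).round(0))
        except Exception as e: print(q,e)
E
```

```text
{'t': 0.0, 'ee_pos': [176.617, 598.943, 221.917], 'orientation': [-0.449, -3.109, 0.002], 'ft_force': [-0.497, 0.395, 0.207], 'width': 87.617, 'grasp_force': 0.0}
18.700000000000003 [[-0.959  0.283 -0.   ]
 [ 0.283  0.959 -0.001]
 [-0.    -0.002 -1.   ]]
top [[0.02, -0.99, 0.11, 503.81], [-1.0, -0.02, 0.01, 7.36], [-0.01, -0.11, -0.99, 1078.15], [0.0, 0.0, 0.0, 1.0]] [[392.0, 0.0, 254.0], [0.0, 392.0, 193.0], [0.0, 0.0, 1.0]]
tube1_center 0.49 [147.0, 270.0, 19.0, 10.0] [414. 272. 124.] [407. 269.  49.] [420. 282. 150.]
rack_base 0.74 [254.0, 183.0, 135.0, 46.0] [641.  15.  46.] [ 587. -164.   -3.] [701. 202.  71.]
cap1_center 0.81 [228.0, 251.0, 21.0, 15.0] [458.  81.  41.] [437.  60.   1.] [477. 103.  45.]
cap1_center 0.47 [386.0, 277.0, 41.0, 69.0] [ 446. -332.   46.] [ 312. -399.   -1.] [ 495. -287.   62.]
mallet 0.67 [386.0, 275.0, 42.0, 69.0] [ 449. -330.   47.] [ 315. -391.    1.] [ 495. -288.   62.]
flask 0.15 [253.0, 185.0, 132.0, 45.0] [641.  14.  46.] [ 587. -169.   -1.] [699. 196.  71.]
jar 0.79 [406.0, 192.0, 37.0, 29.0] [ 625. -388.   69.] [ 588. -465.   -3.] [ 672. -35
[... 887 characters left out ...]
.0] [410. 282. 101.] [404. 107.  -3.] [427. 286. 147.]
mallet 0.86 [351.0, 161.0, 63.0, 21.0] [ 442. -324.   37.] [ 310. -477.   -0.] [ 494. -283.   60.]
flask 0.78 [184.0, 274.0, 50.0, 124.0] [610. 423. 136.] [587.  62.  -2.] [822. 433. 217.]
flask 0.16 [191.0, 174.0, 27.0, 55.0] [802. -16.   9.] [770. -64.  -2.] [843.  15. 136.]
jar 0.74 [288.0, 140.0, 24.0, 28.0] [ 620. -371.   45.] [ 586. -523.   -1.] [ 690. -355.   73.]
jar 0.68 [241.0, 209.0, 83.0, 89.0] [632.  83.  45.] [ 583. -254.   -1.] [712. 199.  68.]
jar 0.5 [192.0, 174.0, 26.0, 49.0] [801. -16.   9.] [ 768. -271.   -2.] [921.  14. 138.]
pin_stand 0.93 [191.0, 173.0, 26.0, 53.0] [802. -16.   9.] [768. -50.  -0.] [839.  14. 141.]
```

View pics/top0.png

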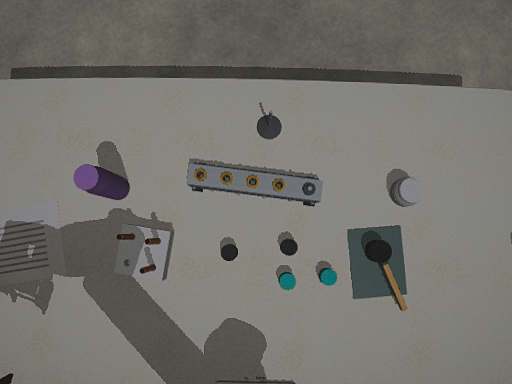

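View pics/side0.png

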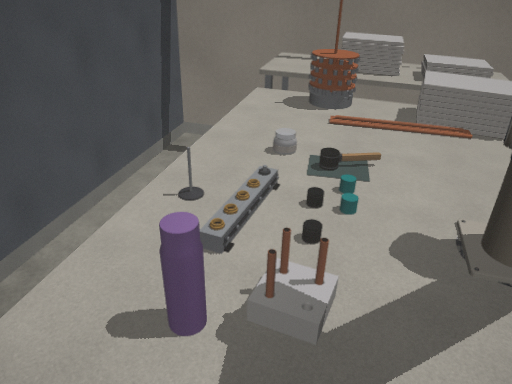

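The top view shows tubes at (125,237), (152,241) and (147,269), with the tray's fourth hole empty. Sockets run from (200,175) to (279,185), the pin is at (309,188), black caps at (229,252) and (289,247), and the mallet head at (378,251). Next I'll measure these precisely.

```bash
cat > m.py <<'E'
from h import *
P={n:get_image(n) for n in('top','side')}
C={n:cloud(p) for n,p in P.items()}
for n in P:
    W=C[n]; f=P[n]['frame'].astype(int); hsv=cv2.cvtColor(P[n]['frame'],cv2.COLOR_BGR2HSV).astype(int)
    print('==',n)
    # tubes
    m=(W[...,2]>75)&(W[...,2]<155)&(W[...,0]>360)&(W[...,0]<540)&(W[...,1]>200)&(W[...,1]<400)
    k,l=cv2.connectedComponents(m.astype(np.uint8))
    for i in range(1,k):
        w=W[l==i]
        if len(w)<12: continue
        t=w[w[:,2]>140]; print('tube',len(w),np.median(w,0).round(1),'top',len(t),t.mean(0).round(1) if len(t) else '', 'rng',w.min(0).round(0),w.max(0).round(0))
    # heads on base
    m=(W[...,2]>50)&(W[...,2]<75)&(W[...,0]>570)&(W[...,0]<720)&(W[...,1]>-190)&(W[...,1]<220)
    k,l=cv2.connectedComponents(m.astype(np.uint8))
    for i in range(1,k):
        w=W[l==i]
        if len(w)<12: continue
        c,r=cv2.minEnclosingCircle(w[:,:2].astype(np.float32)); print('head',len(w),w.mean(0).round(1),'circ',np.round(c,1),round(r,1),'maxz',w[:,2].max().round(1))
    m=(W[...,2]>38)&(W[...,2]<50)&(W[...,0]>570)&(W[...,0]<720)&(W[...,1]>-190)&(W[...,1]<220)
    print('base rect',cv2.minAreaRect(W[m][:,:2].astype(np.float32)))
    # caps
    m=(W[...,2]>30)&(W[...,2]<48)&(W[...,0]>380)&(W[...,0]<520)&(W[...,1]>-220)&(W[...,1]<160)
    k,l=cv2.connectedComponents(m.astype(np.uint8))
    for i in range(1,k):
        w=W[l==i]
        if len(w)<12: continue
        t=w[w[:,2]>36]; c,r=cv2.minEnclosingCircle(t[:,:2].astype(np.float32)); print('cap',len(w),t.mean(0).round(1),'circ',np.round(c,1),round(r,1),'hsv',np.median(hsv[l==i],0))
    m=(W[...,2]>20)&(W[...,2]<70)&(W[...,0]>280)&(W[...,0]<540)&(W[...,1]>-440)&(W[...,1]<-250)
    w=W[m]; hd=w[w[:,2]>50]; c,r=cv2.minEnclosingCircle(hd[:,:2].astype(np.float32)); print('mallet head',hd.mean(0).round(1),np.round(c,1),round(r,1))
    ha=w[(np.linalg.norm(w[:,:2]-c,axis=1)>40)]; print('handle',len(ha),ha.mean(0).round(1),ha.min(0).round(1),ha.max(0).round(1))
    vx=cv2.fitLine(ha[:,:2].astype(np.float32),cv2.DIST_L2,0,.01,.01).ravel(); print(vx,np.arctan2(vx[1],vx[0]))
    m=(hsv[...,1]>35)&(W[...,2]<8)&(W[...,0]>350)&(W[...,0]<560)&(W[...,1]>-450)&(W[...,1]<-220)
    print('mat',cv2.minAreaRect(W[m][:,:2].astype(np.float32)))
E
python3 m.py
```

```text
== top
tube 83 [490.6 331.8 131.3] top 34 [489.7 336.  146.3] rng [483. 329.  75.] [496. 345. 150.]
tube 79 [481.  262.9 131.8] top 32 [480.4 267.4 146.1] rng [473. 260.  78.] [488. 275. 149.]
tube 69 [413.7 273.2 134. ] top 31 [412.8 276.4 145.4] rng [405. 270.  76.] [420. 283. 150.]
head 96 [658.8 160.7  55.3] circ [660.4 160.1] 18.3 maxz 60.9
head 97 [651.   91.4  55.1] circ [651.7  93.4] 18.6 maxz 61.2
head 97 [644.   22.4  55.1] circ [646.6  24.2] 19.6 maxz 61.6
head 96 [635.8 -47.3  55.6] circ [636.1 -47. ] 17.7 maxz 62.0
head 128 [ 627.9 -126.7   55.9] circ [ 629.2 -125.9] 18.2 maxz 71.0
base rect ((641.2793579101562, 16.912353515625), (361.0091247558594, 70.08281707763672), 83.85042572021484)
cap 227 [473.4 -78.6  41.1] circ [473.4 -79. ] 22.0 hsv [60. 18. 36.]
cap 223 [455.8  79.7  41. ] circ [455.8  79.8] 21.9 hsv [50. 19. 37.]
cap 215 [ 397.6 -182.2   41. ] circ [ 396.3 -182.8] 22.3 hsv [ 90. 223. 112.]
cap 137 [391.5 -75.7  41.1] circ [387.8 -76.3] 20.5 hsv [ 90. 213. 114.]
mallet head [ 466.6 -316.1   56.9] [ 465.7 -315.9] 30.1
handle 363 [ 371.8 -358.7   41.6] [ 312.2 -
[... 830 characters left out ...]
4398803710938, 16.021347045898438), (364.2136535644531, 63.08390808105469), 84.13215637207031)
cap 124 [ 397.8 -180.5   39.9] circ [ 396.8 -185.4] 23.8 hsv [ 89.  144.5 116.5]
cap 160 [470.3 -76.1  39.8] circ [470.6 -80.1] 24.2 hsv [23. 15. 47.]
cap 98 [391.1 -72.7  39.7] circ [389.5 -73.4] 23.5 hsv [ 89.  144.  118.5]
cap 226 [452.4  82.   39.8] circ [453.   79.2] 22.8 hsv [20. 16. 48.]
mallet head [ 465.  -310.7   55.7] [ 464.2 -314.8] 30.1
handle 291 [ 368.9 -356.    35.8] [ 309.  -395.8   22.3] [ 428.2 -326.2   45.7]
[   0.90741205    0.420242    368.8954     -356.0277    ] 0.433712
mat ((435.24993896484375, -339.8711853027344), (162.380615234375, 216.28741455078125), 3.2612762451171875)
```

Call:
servo_tool:
  deltas:
    - [[0,0,0],[0,0,-0.1]]
    - [[0,0,0],[0,0,-0.2]]
    - [[0,0,0],[0,0,-0.287]]
    - [[0,0,0],[0,0,-0.287]]
  grip: 0.1

```text
t: 1.33
ee_pos: [176.8, 599.5, 222.7]
orientation: [-0.005, 3.142, 0.0]
ft_force: [-0.2, -0.3, 0.3]
width: 64.5
grasp_force: 0.0
```

Call:
servo_tool:
  deltas:
    - [[-30,-25,0],[0,0,0]]
    - [[-60,-50,0],[0,0,0]]
    - [[-90,-75,0],[0,0,0]]
    - [[-120,-100,0],[0,0,0]]
    - [[-150,-125,0],[0,0,0]]

```text
t: 1.75
ee_pos: [327.8, 473.3, 222.8]
orientation: [0.004, 3.141, 0.0]
ft_force: [0.5, 1.0, -0.1]
width: 39.5
grasp_force: 0.0
```

Call:
servo_tool:
  deltas:
    - [[-30,-25,0],[0,0,0]]
    - [[-60,-50,0],[0,0,0]]
    - [[-90,-75,0],[0,0,0]]
    - [[-120,-105,0],[0,0,0]]
    - [[-150,-130,0],[0,0,0]]

```text
t: 2.17
ee_pos: [477.9, 342.7, 222.8]
orientation: [0.005, 3.142, -0.0]
ft_force: [0.4, 0.0, 0.2]
width: 39.5
grasp_force: 0.0
```

Call:
servo_tool:
  deltas:
    - [[-10,-6,10],[0,0,0]]
    - [[-12,-7,20],[0,0,0]]
    - [[-12,-7,20],[0,0,0]]

```text
t: 2.42
ee_pos: [487.8, 336.6, 200.2]
orientation: [-0.005, -3.138, 0.003]
ft_force: [0.5, -0.4, 0.3]
width: 39.6
grasp_force: 0.0
```

```bash
python3 - <<'E'
from h import *
o=st()
for n in('side','top'):
    p=get_image(n); W=cloud(p)
    for a,b in((198,206),(206,216),(216,230),(140,150)):
        m=(W[...,2]>a)&(W[...,2]<b)&(abs(W[...,0]-488)<60)&(abs(W[...,1]-337)<60); w=W[m]
        if len(w): print(n,a,len(w),np.percentile(w,[2,50,98],axis=0).round(1).tolist())
    if n=='side': 
        u,v=proj(p,[488,337,190])[0]; u,v=int(u),int(v)
        cv2.imwrite('pics/s1.png',cv2.resize(p['frame'][max(v-90,0):v+70,max(u-90,0):u+90],None,fx=4,fy=3.7))
E
```

```text
{'t': 2.417, 'ee_pos': [487.814, 336.613, 200.179], 'orientation': [-0.005, -3.138, 0.003], 'ft_force': [0.479, -0.355, 0.311], 'width': 39.641, 'grasp_force': 0.0}
side 198 55 [[474.9, 308.2, 200.3], [481.5, 364.1, 203.7], [496.3, 365.7, 205.9]]
side 206 115 [[475.0, 310.8, 206.4], [482.7, 364.7, 211.3], [496.5, 366.9, 215.8]]
side 216 120 [[475.1, 317.4, 216.3], [484.7, 364.9, 222.2], [497.3, 366.9, 229.7]]
side 140 58 [[481.6, 329.9, 140.2], [488.2, 339.4, 144.8], [494.5, 343.8, 146.5]]
```

View pics/s1.png

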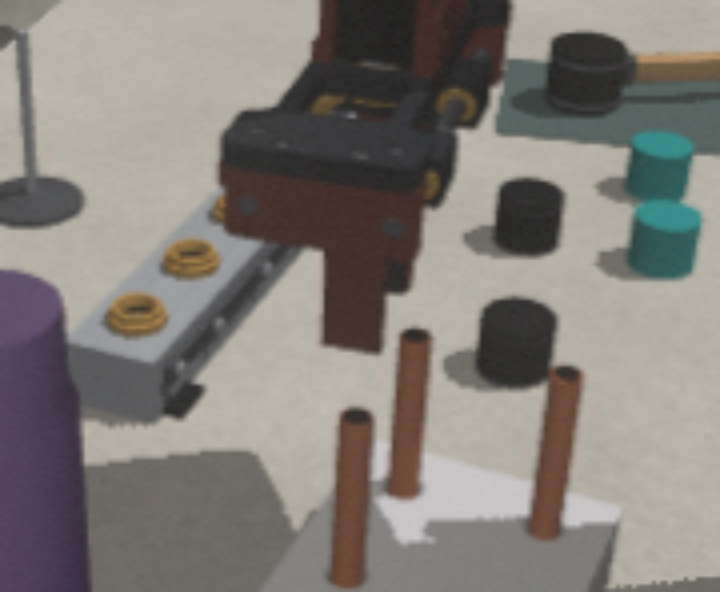

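Per the side camera, the fingers sit 2 mm lower in x than their true position, so I'll add 2 mm to its readings. Going down on tube A.

Call:
servo_tool:
  deltas:
    - [[-1,0,30],[0,0,0]]
    - [[-1,0,60],[0,0,0]]
    - [[-1,0,90],[0,0,0]]
    - [[-1,0,114],[0,0,0]]
    - [[-1,0,114],[0,0,0]]

```text
t: 2.93
ee_pos: [485.8, 337.2, 84.5]
orientation: [0.003, -3.135, 0.007]
ft_force: [-0.8, -0.1, -0.0]
width: 39.7
grasp_force: 0.0
```

Call:
servo_tool:
  deltas:
    - [[0,0,0],[0,0,0]]
    - [[0,0,0],[0,0,0]]
    - [[0,0,0],[0,0,0]]
    - [[0,0,0],[0,0,0]]
    - [[0,0,0],[0,0,0]]
  grip: 1

```text
t: 3.35
ee_pos: [490.6, 337.5, 90.4]
orientation: [-0.001, 3.139, 0.0]
ft_force: [-0.3, -2.6, 6.3]
width: 14.7
grasp_force: 30.0
```

Call:
servo_tool:
  deltas:
    - [[0,0,0],[0,0,0]]
    - [[0,0,0],[0,0,0]]
    - [[0,0,-10],[0,0,0]]
    - [[0,0,-25],[0,0,0]]
    - [[0,0,-50],[0,0,0]]

```text
t: 3.77
ee_pos: [489.3, 336.9, 138.5]
orientation: [-0.0, -3.14, 0.002]
ft_force: [0.4, 0.9, -0.7]
width: 14.7
grasp_force: 30.0
```

Call:
servo_tool:
  deltas:
    - [[0,0,-30],[0,0,0]]
    - [[0,0,-60],[0,0,0]]
    - [[0,0,-90],[0,0,0]]
    - [[0,0,-95],[0,0,0]]

```text
t: 4.1
ee_pos: [492.2, 339.2, 240.4]
orientation: [0.0, 3.134, 0.009]
ft_force: [1.5, 1.1, -0.1]
width: 14.4
grasp_force: 30.0
```

Call:
servo_tool:
  deltas:
    - [[-9,-24,0],[0,0,0]]
    - [[-20,-54,0],[0,0,0]]
    - [[-32,-86,0],[0,0,0]]
    - [[-44,-118,0],[0,0,0]]
    - [[-56,-150,0],[0,0,0]]

```text
t: 4.52
ee_pos: [545.8, 186.2, 233.9]
orientation: [-0.001, 3.141, 0.0]
ft_force: [1.7, -0.6, -0.6]
width: 14.6
grasp_force: 30.0
```

Call:
servo_tool:
  deltas:
    - [[-12,-32,0],[0,0,0]]
    - [[-24,-64,0],[0,0,0]]
    - [[-36,-96,0],[0,0,0]]
    - [[-48,-128,0],[0,0,0]]
    - [[-60,-160,0],[0,0,0]]

```text
t: 4.93
ee_pos: [606.0, 25.9, 233.9]
orientation: [0.0, 3.142, 0.0]
ft_force: [-0.0, 0.6, -0.7]
width: 14.6
grasp_force: 30.0
```

Call:
servo_tool:
  deltas:
    - [[-12,-32,0],[0,0,0]]
    - [[-22,-58,0],[0,0,0]]
    - [[-30,-74.6,0],[0,0,0]]
    - [[-30,-74.6,0],[0,0,0]]
    - [[-30,-74.6,0],[0,0,0]]

```text
t: 5.35
ee_pos: [635.7, -47.7, 233.5]
orientation: [-0.003, -3.141, -0.001]
ft_force: [0.6, -0.6, -1.3]
width: 14.5
grasp_force: 30.0
```

Call:
servo_tool:
  deltas:
    - [[0,0,20],[0,0,0]]
    - [[0,0,45],[0,0,0]]
    - [[0,0,70],[0,0,0]]
    - [[0,0,80],[0,0,0]]
    - [[0,0,80],[0,0,0]]

```text
t: 5.77
ee_pos: [633.6, -45.6, 151.1]
orientation: [0.002, -3.136, -0.001]
ft_force: [0.9, -0.5, -1.0]
width: 14.5
grasp_force: 30.0
```

```bash
cat > t.py <<'E'
from h import *
import sys
st()
sx,sy=float(sys.argv[1]),float(sys.argv[2])
for n in('side','top'):
    p=get_image(n); W=cloud(p)
    for a,b in((83,105),(62,83),(50,62)):
        m=(W[...,2]>a)&(W[...,2]<b)&(abs(W[...,0]-sx)<25)&(abs(W[...,1]-sy)<25); w=W[m]
        if len(w): print(n,a,len(w),np.percentile(w,[4,50,96],axis=0).round(1).tolist())
    if n=='side':
        u,v=proj(p,[sx,sy,80])[0].astype(int)
        cv2.imwrite(sys.argv[3],cv2.resize(p['frame'][max(v-50,0):v+40,max(u-55,0):u+55],None,fx=6,fy=6,interpolation=cv2.INTER_CUBIC))
E
python3 t.py 635.6 -47.1 pics/s2.png
```

```text
{'t': 5.767, 'ee_pos': [633.63, -45.636, 151.136], 'orientation': [0.002, -3.136, -0.001], 'ft_force': [0.896, -0.51, -0.965], 'width': 14.481, 'grasp_force': 29.994}
side 83 45 [[622.9, -44.5, 83.5], [628.5, -40.9, 93.1], [637.0, -36.8, 103.1]]
side 62 14 [[624.1, -44.7, 75.9], [629.3, -40.0, 79.8], [636.3, -37.2, 82.7]]
side 50 72 [[619.7, -59.8, 50.6], [633.5, -44.2, 54.5], [646.1, -32.7, 57.8]]
top 83 1 [[627.7, -47.2, 85.7], [627.7, -47.2, 85.7], [627.7, -47.2, 85.7]]
top 50 25 [[619.1, -65.1, 50.7], [623.8, -51.7, 54.2], [629.7, -41.2, 60.3]]
```

View pics/s2.png

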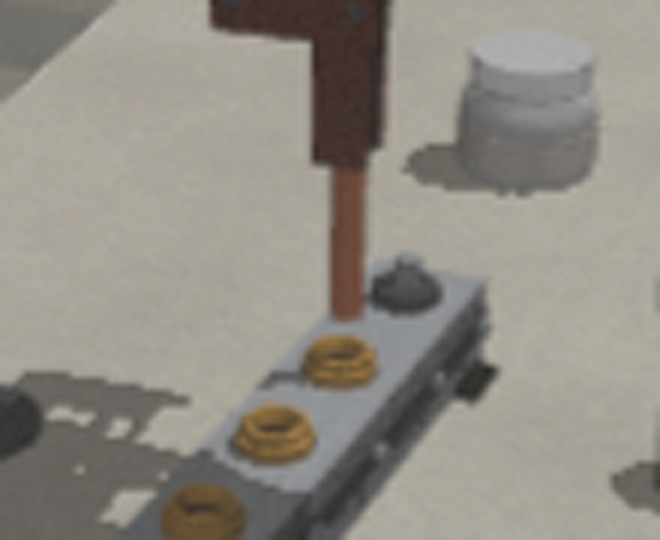

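The tube bottom is about 20 mm above socket 4's mouth and centred to within about 1 mm, so I'm inserting it.

Call:
servo_tool:
  deltas:
    - [[-0.5,0,8],[0,0,0]]
    - [[-0.5,0,16],[0,0,0]]
    - [[-0.5,0,23],[0,0,0]]
    - [[-0.5,0,30],[0,0,0]]
    - [[-0.5,0,36],[0,0,0]]

```text
t: 6.28
ee_pos: [636.3, -47.2, 117.0]
orientation: [0.0, -3.141, 0.0]
ft_force: [-0.5, -1.8, 1.2]
width: 14.8
grasp_force: 30.0
```

Call:
servo_tool:
  deltas:
    - [[0,0,6],[0,0,0]]
    - [[0,0,12],[0,0,0]]
    - [[0,0,18],[0,0,0]]
    - [[0,0,24],[0,0,0]]
    - [[0,0,29],[0,0,0]]

```text
t: 6.7
ee_pos: [636.9, -47.5, 88.8]
orientation: [-0.0, 3.141, -0.001]
ft_force: [-0.4, -2.4, 6.6]
width: 14.5
grasp_force: 30.0
```

Call:
servo_tool:
  deltas:
    - [[0,0,3],[0,0,0]]
    - [[0,0,6],[0,0,0]]
    - [[0,0,6],[0,0,0]]
    - [[0,0,6],[0,0,0]]

```text
t: 7.03
ee_pos: [639.2, -47.7, 85.9]
orientation: [-0.0, 3.136, -0.002]
ft_force: [-2.4, -1.9, 20.0]
width: 14.5
grasp_force: 30.0
```

Call:
servo_tool:
  deltas:
    - [[0,0,3],[0,0,0]]
    - [[0,0,3],[0,0,0]]
    - [[0,0,3],[0,0,0]]

```text
t: 7.28
ee_pos: [640.5, -47.8, 84.4]
orientation: [-0.0, 3.133, -0.002]
ft_force: [-3.2, -2.0, 26.9]
width: 14.3
grasp_force: 30.0
```

Call:
servo_tool:
  deltas:
    - [[0,0,-5],[0,0,0]]
    - [[0,0,-5],[0,0,0]]
    - [[0,0,-5],[0,0,0]]
    - [[0,0,-5],[0,0,0]]
  grip: 0.1

```text
t: 7.62
ee_pos: [635.8, -47.0, 83.9]
orientation: [0.0, -3.14, -0.0]
ft_force: [0.3, -0.1, 0.4]
width: 37.2
grasp_force: 0.0
```

Call:
servo_tool:
  deltas:
    - [[0,0,-30],[0,0,0]]
    - [[0,0,-70],[0,0,0]]
    - [[0,0,-100],[0,0,0]]
    - [[0,0,-135],[0,0,0]]

```text
t: 7.95
ee_pos: [635.5, -46.9, 219.4]
orientation: [0.0, -3.139, -0.001]
ft_force: [0.2, -0.4, -0.4]
width: 39.6
grasp_force: 0.0
```

```bash
cat > chk.py <<'E'
from h import *
import sys
st()
for n in('side','top'):
    p=get_image(n); W=cloud(p)
    m=(W[...,2]>90)&(W[...,2]<200)&(W[...,0]>600)&(W[...,0]<690)&(W[...,1]>-100)&(W[...,1]<220)&(p['frame'][...,2]>1.3*p['frame'][...,0])
    k,l=cv2.connectedComponents(m.astype(np.uint8))
    for i in range(1,k):
        w=W[l==i]
        if len(w)>8: print(n,len(w),np.percentile(w,[3,50,97],axis=0).round(1).tolist())
E
python3 chk.py
```

```text
{'t': 7.95, 'ee_pos': [635.461, -46.904, 219.447], 'orientation': [0.0, -3.139, -0.001], 'ft_force': [0.201, -0.441, -0.385], 'width': 39.597, 'grasp_force': 0.0}
side 102 [[629.0, -47.8, 91.4], [634.1, -42.1, 118.3], [640.8, -38.8, 142.9]]
top 24 [[630.5, -52.6, 96.4], [632.5, -45.7, 125.5], [636.3, -40.1, 143.4]]
```

Call:
servo_tool:
  deltas:
    - [[14,28,0],[0,0,0]]
    - [[30,62,0],[0,0,0]]
    - [[46,96,0],[0,0,0]]
    - [[63,130,0],[0,0,0]]
    - [[80,160,0],[0,0,0]]

```text
t: 8.47
ee_pos: [554.7, 114.4, 218.1]
orientation: [0.0, -3.139, 0.0]
ft_force: [-0.4, 0.1, 0.5]
width: 39.4
grasp_force: 0.0
```

Call:
servo_tool:
  deltas:
    - [[16,34,0],[0,0,0]]
    - [[33,68,0],[0,0,0]]
    - [[50,102,0],[0,0,0]]
    - [[66,135,0],[0,0,0]]
    - [[76,155,0],[0,0,0]]

```text
t: 8.88
ee_pos: [478.0, 270.2, 218.2]
orientation: [0.003, -3.139, 0.001]
ft_force: [0.4, 0.3, -0.4]
width: 39.7
grasp_force: 0.0
```

Call:
servo_tool:
  deltas:
    - [[0,0,10],[0,0,0]]
    - [[0,0,40],[0,0,0]]
    - [[0,0,75],[0,0,0]]
    - [[0,0,110],[0,0,0]]
    - [[0,0,131],[0,0,0]]

```text
t: 9.3
ee_pos: [478.2, 266.1, 84.2]
orientation: [0.0, -3.137, 0.004]
ft_force: [-0.4, -0.3, -0.3]
width: 39.3
grasp_force: 0.0
```

Call:
servo_tool:
  deltas:
    - [[0,0,0],[0,0,0]]
    - [[0,0,0],[0,0,0]]
    - [[0,0,0],[0,0,0]]
    - [[0,0,0],[0,0,0]]

```text
t: 9.63
ee_pos: [481.5, 268.2, 90.0]
orientation: [0.0, 3.139, 0.002]
ft_force: [0.1, -0.6, 0.4]
width: 39.8
grasp_force: 0.0
```

Call:
servo_tool:
  deltas:
    - [[0,0,0],[0,0,0]]
    - [[0,0,0],[0,0,0]]
    - [[0,0,0],[0,0,0]]
    - [[0,0,0],[0,0,0]]
    - [[0,0,0],[0,0,0]]
  grip: 1

```text
t: 10.05
ee_pos: [480.6, 267.9, 89.2]
orientation: [-0.001, 3.141, 0.0]
ft_force: [-0.8, -1.8, 2.7]
width: 14.7
grasp_force: 30.0
```

Call:
servo_tool:
  deltas:
    - [[0,0,0],[0,0,0]]
    - [[0,0,-10],[0,0,0]]
    - [[0,0,-30],[0,0,0]]
    - [[0,0,-60],[0,0,0]]
    - [[0,0,-90],[0,0,0]]

```text
t: 10.47
ee_pos: [479.6, 267.6, 179.4]
orientation: [0.0, -3.14, 0.001]
ft_force: [1.0, -0.2, -0.4]
width: 14.3
grasp_force: 30.0
```

Call:
servo_tool:
  deltas:
    - [[0,0,-25],[0,0,0]]
    - [[0,0,-45],[0,0,0]]
    - [[0,0,-55],[0,0,0]]
    - [[0,0,-55],[0,0,0]]

```text
t: 10.8
ee_pos: [481.4, 268.6, 236.3]
orientation: [-0.0, 3.138, 0.004]
ft_force: [0.1, 1.3, -0.6]
width: 14.8
grasp_force: 30.0
```

Call:
servo_tool:
  deltas:
    - [[-14,-21,0],[0,0,0]]
    - [[-34,-51,0],[0,0,0]]
    - [[-54,-81,0],[0,0,0]]
    - [[-74,-111,0],[0,0,0]]
    - [[-94,-141,0],[0,0,0]]

```text
t: 11.22
ee_pos: [574.1, 125.5, 231.9]
orientation: [0.001, -3.139, 0.001]
ft_force: [0.9, 0.5, -1.1]
width: 14.5
grasp_force: 30.0
```

Call:
servo_tool:
  deltas:
    - [[-20,-30,0],[0,0,0]]
    - [[-40,-60,0],[0,0,0]]
    - [[-55,-85,0],[0,0,0]]
    - [[-69,-104.5,0],[0,0,0]]
    - [[-69,-104.5,0],[0,0,0]]

```text
t: 11.63
ee_pos: [644.7, 18.8, 231.6]
orientation: [-0.005, -3.14, 0.002]
ft_force: [0.3, 0.7, -0.1]
width: 14.9
grasp_force: 30.0
```

Call:
servo_tool:
  deltas:
    - [[0,0,20],[0,0,0]]
    - [[0,0,45],[0,0,0]]
    - [[0,0,70],[0,0,0]]
    - [[0,0,80],[0,0,0]]
    - [[0,0,80],[0,0,0]]

```text
t: 12.05
ee_pos: [640.5, 22.9, 149.7]
orientation: [0.001, -3.134, -0.0]
ft_force: [-0.3, -0.7, -0.1]
width: 14.8
grasp_force: 30.0
```

Call:
servo_tool:
  deltas:
    - [[0,0,0],[0,0,0]]
    - [[0,0,8],[0,0,0]]
    - [[0,0,16],[0,0,0]]
    - [[0,0,24],[0,0,0]]
    - [[0,0,32],[0,0,0]]

```text
t: 12.47
ee_pos: [643.6, 22.5, 121.5]
orientation: [-0.0, 3.141, 0.0]
ft_force: [0.1, 0.1, -0.5]
width: 14.6
grasp_force: 30.0
```

Call:
servo_tool:
  deltas:
    - [[0,0,6],[0,0,0]]
    - [[0,0,13],[0,0,0]]
    - [[0,0,20],[0,0,0]]
    - [[0,0,27],[0,0,0]]
    - [[0,0,33],[0,0,0]]

```text
t: 12.88
ee_pos: [643.8, 22.1, 88.8]
orientation: [-0.0, 3.141, -0.001]
ft_force: [-1.3, -1.9, 5.8]
width: 14.5
grasp_force: 30.0
```

Call:
servo_tool:
  deltas:
    - [[0,0,4],[0,0,0]]
    - [[0,0,8],[0,0,0]]
    - [[0,0,9],[0,0,0]]
    - [[0,0,9],[0,0,0]]
    - [[0,0,9],[0,0,0]]

```text
t: 13.3
ee_pos: [646.6, 22.0, 83.9]
orientation: [-0.0, 3.135, -0.001]
ft_force: [-4.0, -2.3, 27.1]
width: 14.5
grasp_force: 30.0
```

Call:
servo_tool:
  deltas:
    - [[0,0,-5],[0,0,0]]
    - [[0,0,-5],[0,0,0]]
    - [[0,0,-5],[0,0,0]]
    - [[0,0,-5],[0,0,0]]
  grip: 0.1

```text
t: 13.63
ee_pos: [642.9, 22.5, 83.9]
orientation: [0.0, -3.141, -0.0]
ft_force: [0.1, 0.0, 0.9]
width: 37.4
grasp_force: 0.0
```

Call:
servo_tool:
  deltas:
    - [[0,0,-30],[0,0,0]]
    - [[0,0,-70],[0,0,0]]
    - [[0,0,-100],[0,0,0]]
    - [[0,0,-135],[0,0,0]]

```text
t: 13.97
ee_pos: [642.5, 22.5, 219.5]
orientation: [0.0, -3.139, -0.0]
ft_force: [0.5, -0.0, -0.3]
width: 39.6
grasp_force: 0.0
```

```bash
python3 chk.py
```

```text
{'t': 13.967, 'ee_pos': [642.51, 22.529, 219.505], 'orientation': [0.0, -3.139, -0.0], 'ft_force': [0.467, -0.028, -0.309], 'width': 39.558, 'grasp_force': 0.0}
side 102 [[628.8, -47.2, 92.2], [634.2, -42.5, 119.5], [640.7, -38.6, 142.6]]
side 106 [[636.0, 22.6, 93.3], [640.7, 27.6, 119.8], [646.6, 31.1, 142.9]]
top 24 [[637.5, 16.5, 92.7], [639.1, 21.6, 126.9], [643.3, 29.1, 145.9]]
```

Call:
servo_tool:
  deltas:
    - [[20,22,0],[0,0,0]]
    - [[44,49,0],[0,0,0]]
    - [[68,76,0],[0,0,0]]
    - [[92,103,0],[0,0,0]]
    - [[116,130,0],[0,0,0]]

```text
t: 14.48
ee_pos: [525.4, 153.2, 218.2]
orientation: [-0.001, -3.139, 0.001]
ft_force: [-0.4, 0.4, 0.2]
width: 39.3
grasp_force: 0.0
```

Call:
servo_tool:
  deltas:
    - [[24,27,0],[0,0,0]]
    - [[48,54,0],[0,0,0]]
    - [[72,81,0],[0,0,0]]
    - [[94,104,0],[0,0,0]]
    - [[114.8,125,0],[0,0,0]]

```text
t: 14.9
ee_pos: [410.5, 278.3, 218.4]
orientation: [0.001, -3.14, 0.001]
ft_force: [0.4, 0.6, -0.4]
width: 39.6
grasp_force: 0.0
```

Call:
servo_tool:
  deltas:
    - [[0,0,10],[0,0,0]]
    - [[0,0,40],[0,0,0]]
    - [[0,0,75],[0,0,0]]
    - [[0,0,110],[0,0,0]]
    - [[0,0,131],[0,0,0]]

```text
t: 15.32
ee_pos: [410.6, 275.9, 84.7]
orientation: [0.001, -3.138, 0.004]
ft_force: [-0.2, -0.5, 0.0]
width: 39.6
grasp_force: 0.0
```

Call:
servo_tool:
  deltas:
    - [[0,0,0],[0,0,0]]
    - [[0,0,0],[0,0,0]]
    - [[0,0,0],[0,0,0]]
    - [[0,0,0],[0,0,0]]

```text
t: 15.65
ee_pos: [413.6, 277.9, 89.9]
orientation: [0.0, 3.14, 0.002]
ft_force: [0.3, -0.4, -0.0]
width: 39.4
grasp_force: 0.0
```

Call:
servo_tool:
  deltas:
    - [[0,0,0],[0,0,0]]
    - [[0,0,0],[0,0,0]]
    - [[0,0,0],[0,0,0]]
    - [[0,0,0],[0,0,0]]
    - [[0,0,0],[0,0,0]]
  grip: 1

```text
t: 16.07
ee_pos: [412.8, 277.4, 89.2]
orientation: [-0.001, 3.141, 0.0]
ft_force: [0.6, -1.7, 5.4]
width: 14.6
grasp_force: 30.0
```

Call:
servo_tool:
  deltas:
    - [[0,0,0],[0,0,0]]
    - [[0,0,-10],[0,0,0]]
    - [[0,0,-30],[0,0,0]]
    - [[0,0,-60],[0,0,0]]
    - [[0,0,-90],[0,0,0]]

```text
t: 16.48
ee_pos: [411.8, 277.0, 179.6]
orientation: [0.0, -3.14, 0.001]
ft_force: [0.7, 0.7, 0.4]
width: 14.5
grasp_force: 30.0
```

Call:
servo_tool:
  deltas:
    - [[0,0,-25],[0,0,0]]
    - [[0,0,-45],[0,0,0]]
    - [[0,0,-55],[0,0,0]]
    - [[0,0,-55],[0,0,0]]

```text
t: 16.82
ee_pos: [413.6, 278.2, 236.2]
orientation: [-0.0, 3.138, 0.004]
ft_force: [-0.6, 0.2, -0.4]
width: 14.4
grasp_force: 30.0
```

Call:
servo_tool:
  deltas:
    - [[-18,-14,0],[0,0,0]]
    - [[-44,-34,0],[0,0,0]]
    - [[-72,-56,0],[0,0,0]]
    - [[-100,-78,0],[0,0,0]]
    - [[-128,-100,0],[0,0,0]]

```text
t: 17.23
ee_pos: [540.7, 176.2, 231.9]
orientation: [0.001, -3.139, 0.001]
ft_force: [0.4, 0.4, -1.0]
width: 14.7
grasp_force: 30.0
```

Call:
servo_tool:
  deltas:
    - [[-28,-22,0],[0,0,0]]
    - [[-56,-44,0],[0,0,0]]
    - [[-84,-65,0],[0,0,0]]
    - [[-110,-85.4,0],[0,0,0]]
    - [[-110,-85.4,0],[0,0,0]]

```text
t: 17.65
ee_pos: [653.8, 88.3, 231.5]
orientation: [0.005, 3.142, -0.002]
ft_force: [-1.4, -0.1, -1.1]
width: 14.6
grasp_force: 30.0
```

Call:
servo_tool:
  deltas:
    - [[0,0,20],[0,0,0]]
    - [[0,0,45],[0,0,0]]
    - [[0,0,70],[0,0,0]]
    - [[0,0,80],[0,0,0]]
    - [[0,0,80],[0,0,0]]

```text
t: 18.07
ee_pos: [647.5, 92.1, 149.5]
orientation: [0.001, -3.134, 0.001]
ft_force: [-0.2, -0.6, -1.3]
width: 14.7
grasp_force: 30.0
```

Call:
servo_tool:
  deltas:
    - [[0,0,0],[0,0,0]]
    - [[0,0,8],[0,0,0]]
    - [[0,0,16],[0,0,0]]
    - [[0,0,24],[0,0,0]]
    - [[0,0,32],[0,0,0]]

```text
t: 18.48
ee_pos: [650.8, 92.1, 121.5]
orientation: [-0.0, 3.141, 0.0]
ft_force: [0.7, -0.2, -1.0]
width: 14.4
grasp_force: 30.0
```

Call:
servo_tool:
  deltas:
    - [[0,0,6],[0,0,0]]
    - [[0,0,13],[0,0,0]]
    - [[0,0,20],[0,0,0]]
    - [[0,0,27],[0,0,0]]
    - [[0,0,33],[0,0,0]]

```text
t: 18.9
ee_pos: [651.6, 91.7, 89.0]
orientation: [-0.0, 3.139, -0.001]
ft_force: [1.1, -2.3, 5.1]
width: 15.0
grasp_force: 30.0
```

Call:
servo_tool:
  deltas:
    - [[0,0,4],[0,0,0]]
    - [[0,0,8],[0,0,0]]
    - [[0,0,9],[0,0,0]]
    - [[0,0,9],[0,0,0]]
    - [[0,0,9],[0,0,0]]

```text
t: 19.32
ee_pos: [654.2, 91.7, 84.0]
orientation: [-0.001, 3.134, -0.0]
ft_force: [-0.9, -4.1, 26.1]
width: 14.6
grasp_force: 30.0
```

Call:
servo_tool:
  deltas:
    - [[0,0,-5],[0,0,0]]
    - [[0,0,-5],[0,0,0]]
    - [[0,0,-5],[0,0,0]]
    - [[0,0,-5],[0,0,0]]
  grip: 0.1

```text
t: 19.65
ee_pos: [649.9, 92.1, 83.8]
orientation: [0.0, -3.14, 0.0]
ft_force: [-0.6, 1.0, 0.3]
width: 37.4
grasp_force: 0.0
```

Call:
servo_tool:
  deltas:
    - [[0,0,-30],[0,0,0]]
    - [[0,0,-70],[0,0,0]]
    - [[0,0,-100],[0,0,0]]
    - [[0,0,-135],[0,0,0]]
  grip: -0.45

```text
t: 19.98
ee_pos: [649.6, 92.1, 219.4]
orientation: [0.0, -3.139, 0.0]
ft_force: [1.9, -0.5, -0.4]
width: 61.6
grasp_force: 0.0
```

```bash
python3 chk.py; python3 m.py | grep -E "==|cap|mallet|handle|mat|^\["
```

```text
{'t': 19.983, 'ee_pos': [649.58, 92.076, 219.41], 'orientation': [0.0, -3.139, 0.0], 'ft_force': [1.861, -0.49, -0.389], 'width': 61.586, 'grasp_force': 0.0}
side 100 [[628.8, -48.0, 92.6], [633.8, -42.3, 117.9], [640.4, -38.9, 143.1]]
side 107 [[635.7, 21.7, 92.3], [640.8, 27.7, 120.0], [647.2, 31.5, 142.7]]
side 125 [[642.7, 92.0, 93.0], [647.5, 96.9, 120.6], [655.1, 100.2, 142.9]]
top 35 [[644.5, 85.2, 90.9], [646.7, 90.7, 129.5], [653.5, 98.8, 145.3]]
top 34 [[637.6, 16.5, 94.7], [640.8, 23.7, 140.5], [650.2, 29.1, 145.5]]
top 34 [[630.6, -53.3, 97.3], [632.8, -46.0, 141.2], [642.3, -40.1, 146.6]]
== top
cap 226 [473.5 -78.6  41.1] circ [473.4 -79. ] 22.1 hsv [60. 15. 38.]
cap 213 [ 397.7 -182.3   41.1] circ [ 395.8 -182.8] 22.4 hsv [ 90. 219. 121.]
cap 136 [391.3 -75.7  41. ] circ [387.  -75.3] 21.2 hsv [ 90.  216.5 122. ]
mallet head [ 466.7 -316.1   56.8] [ 466.1 -316.9] 29.8
handle 363 [ 371.4 -358.9   41.6] [ 312.3 -395.1   23.7] [ 432.5 -327.8   48.4]
[   0.91040975    0.41370767  371.4292     -358.87387   ] 0.42652285
mat ((437.52252197265625, -324.45599365234375), (186.38165283203125, 150.56773376464844), 5.174363613128662)
== side
cap 118 [ 398.1 -179.8   39.8] circ [ 397.4 -184.1] 23.4 hsv [ 89. 146. 126.]
cap 160 [470.4 -76.1  39.8] circ [469.1 -79. ] 24.1 hsv [20. 15. 51.]
cap 99 [391.1 -73.   39.9] circ [386.8 -75.4] 23.2 hsv [ 89. 145. 126.]
cap 223 [452.7  81.7  39.8] circ [452.9  79.5] 23.3 hsv [20. 14. 53.]
mallet head [ 465.2 -310.9   55.8] [ 462.8 -314.8] 30.2
handle 288 [ 368.1 -356.4   35.9] [ 309.4 -392.2   21.1] [ 428.1 -327.1   46. ]
[   0.9105321     0.41343838  368.11844    -356.3829    ] 0.42622706
mat ((438.62548828125, -336.7893371582031), (150.31396484375, 216.27757263183594), 6.818941116333008)
```

Call:
servo_tool:
  deltas:
    - [[20,-1,0],[0,0,0]]
    - [[55,-4,0],[0,0,0]]
    - [[95,-6,0],[0,0,0]]
    - [[135,-9,0],[0,0,0]]
    - [[170,-12.4,20],[0,0,0]]

```text
t: 20.6
ee_pos: [478.8, 79.6, 199.7]
orientation: [-0.0, 3.141, 0.0]
ft_force: [1.0, -0.1, -0.3]
width: 63.5
grasp_force: 0.0
```

Call:
servo_tool:
  deltas:
    - [[20,0,30],[0,0,0]]
    - [[25.1,0,60],[0,0,0]]
    - [[25.1,0,95],[0,0,0]]
    - [[25.1,0,125],[0,0,0]]
    - [[25.1,0,140],[0,0,0]]

```text
t: 21.02
ee_pos: [451.4, 79.1, 55.2]
orientation: [0.0, -3.134, 0.002]
ft_force: [-0.2, 0.7, 0.0]
width: 63.7
grasp_force: 0.0
```

Call:
servo_tool:
  deltas:
    - [[0,0,15],[0,0,0]]
    - [[0,0,30],[0,0,0]]
    - [[0,0,42],[0,0,0]]
    - [[0,0,48.5],[0,0,0]]
    - [[0,0,48.5],[0,0,0]]

```text
t: 21.43
ee_pos: [453.0, 79.3, 8.8]
orientation: [0.0, -3.136, 0.001]
ft_force: [-0.1, -0.1, 1.0]
width: 63.7
grasp_force: 0.0
```

Call:
servo_tool:
  deltas:
    - [[0,0,0],[0,0,0]]
    - [[0,0,0],[0,0,0]]
    - [[0,0,0],[0,0,0]]
    - [[0,0,0],[0,0,0]]
    - [[0,0,0],[0,0,0]]
  grip: 1

```text
t: 21.85
ee_pos: [455.9, 79.7, 11.7]
orientation: [-0.0, 3.14, 0.0]
ft_force: [0.7, -0.4, 0.5]
width: 44.0
grasp_force: 30.0
```

Call:
servo_tool:
  deltas:
    - [[0,0,0],[0,0,0]]
    - [[0,0,-15],[0,0,0]]
    - [[0,0,-45],[0,0,0]]
    - [[0,0,-75],[0,0,0]]
    - [[0,0,-90],[0,0,0]]

```text
t: 22.27
ee_pos: [456.5, 79.8, 103.8]
orientation: [-0.0, 3.139, 0.001]
ft_force: [1.3, 0.1, 0.2]
width: 43.9
grasp_force: 30.0
```

Call:
servo_tool:
  deltas:
    - [[0,0,0],[0,0,0.11]]
    - [[0,0,0],[0,0,0.22]]
    - [[0,0,0],[0,0,0.33]]
    - [[0,0,0],[0,0,0.44]]
    - [[0,0,0],[0,0,0.55]]

```text
t: 22.68
ee_pos: [455.4, 79.6, 101.5]
orientation: [0.861, 3.021, 0.0]
ft_force: [0.4, 0.6, -0.6]
width: 44.0
grasp_force: 30.0
```

Call:
servo_tool:
  deltas:
    - [[0,0,0],[0,0,0.11]]
    - [[0,0,0],[0,0,0.22]]
    - [[0,0,0],[0,0,0.33]]
    - [[0,0,0],[0,0,0.44]]
    - [[0,0,0],[0,0,0.55]]

```text
t: 23.1
ee_pos: [455.4, 79.6, 101.3]
orientation: [1.649, 2.674, 0.0]
ft_force: [0.5, 0.2, -0.6]
width: 43.8
grasp_force: 30.0
```

Call:
servo_tool:
  deltas:
    - [[0,0,0],[0,0,0.11]]
    - [[0,0,0],[0,0,0.22]]
    - [[0,0,0],[0,0,0.33]]
    - [[0,0,0],[0,0,0.44]]
    - [[0,0,0],[0,0,0.471]]

```text
t: 23.52
ee_pos: [455.4, 79.6, 101.3]
orientation: [2.228, 2.215, 0.0]
ft_force: [0.5, -0.0, -1.3]
width: 44.0
grasp_force: 30.0
```

Call:
servo_tool:
  deltas:
    - [[0,0,0],[0,0,0]]
    - [[20,30,0],[0,0,0]]
    - [[35,60,0],[0,0,0]]
    - [[50,90,0],[0,0,0]]
    - [[65,120,0],[0,0,0]]

```text
t: 23.93
ee_pos: [576.6, 145.4, 101.4]
orientation: [2.219, 2.223, 0.0]
ft_force: [0.6, 0.4, -0.1]
width: 43.9
grasp_force: 30.0
```

Call:
servo_tool:
  deltas:
    - [[10,30,0],[0,0,0]]
    - [[17.1,60,0],[0,0,0]]
    - [[17.1,82.7,0],[0,0,0]]
    - [[17.1,82.7,0],[0,0,0]]
    - [[17.1,82.7,0],[0,0,0]]

```text
t: 24.35
ee_pos: [658.5, 161.6, 100.7]
orientation: [-2.22, -2.222, 0.0]
ft_force: [-0.5, 0.5, -1.3]
width: 43.9
grasp_force: 30.0
```

Call:
servo_tool:
  deltas:
    - [[0,0,10],[0,0,0]]
    - [[0,0,20],[0,0,0]]
    - [[0,0,20],[0,0,0]]
    - [[0,0,20],[0,0,0]]

```text
t: 24.68
ee_pos: [656.5, 161.4, 79.9]
orientation: [-2.22, -2.221, 0.004]
ft_force: [-0.7, 0.2, -0.4]
width: 43.9
grasp_force: 30.0
```

```bash
python3 - <<'E'
from h import *
o=st()
for n in('side','top'):
    p=get_image(n); W=cloud(p); hsv=cv2.cvtColor(p['frame'],cv2.COLOR_BGR2HSV)
    for a,b in((72,108),(49,60)):
        m=(W[...,2]>a)&(W[...,2]<b)&(abs(W[...,0]-657)<30)&(abs(W[...,1]-162)<30); w=W[m]
        if len(w): print(n,a,len(w),np.percentile(w,[3,50,97],axis=0).round(1).tolist())
    if n=='side':
        u,v=proj(p,[657,162,70])[0].astype(int)
        cv2.imwrite('pics/s3.png',cv2.resize(p['frame'][v-50:v+40,u-55:u+55],None,fx=6,fy=6,interpolation=cv2.INTER_CUBIC))
E
```

```text
{'t': 24.683, 'ee_pos': [656.477, 161.395, 79.852], 'orientation': [-2.22, -2.221, 0.004], 'ft_force': [-0.669, 0.206, -0.427], 'width': 43.95, 'grasp_force': 30.0}
side 72 368 [[629.1, 155.1, 73.4], [651.2, 177.1, 93.1], [683.8, 184.7, 107.7]]
side 49 72 [[640.3, 157.8, 49.7], [651.5, 171.1, 52.8], [667.2, 177.4, 57.5]]
```

View pics/s3.png

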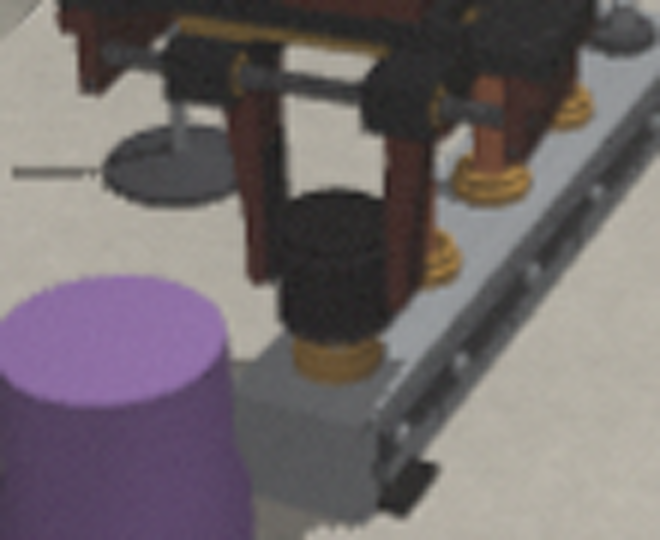

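Call:
servo_tool:
  deltas:
    - [[0,0,6],[0,0,0]]
    - [[0,0,12],[0,0,0]]
    - [[0,0,16],[0,0,0]]
    - [[0,0,20],[0,0,0]]
    - [[0,0,20],[0,0,0]]

```text
t: 25.2
ee_pos: [657.5, 161.6, 60.0]
orientation: [-2.221, -2.221, 0.002]
ft_force: [-0.5, -0.0, -0.4]
width: 43.6
grasp_force: 30.0
```

Call:
servo_tool:
  deltas:
    - [[0,0,0],[0,0,0]]
    - [[0,0,0],[0,0,0]]

```text
t: 25.37
ee_pos: [658.3, 161.7, 61.2]
orientation: [2.221, 2.221, 0.0]
ft_force: [-0.7, -0.5, 0.1]
width: 43.5
grasp_force: 30.0
```

The cap is over the head with no contact force. I'll seat it, release, and lift.

Call:
servo_tool:
  deltas:
    - [[0,0,3],[0,0,0]]
    - [[0,0,4.5],[0,0,0]]
    - [[0,0,4.5],[0,0,0]]
    - [[0,0,4.5],[0,0,0]]

```text
t: 25.7
ee_pos: [658.3, 161.8, 56.8]
orientation: [2.221, 2.221, 0.001]
ft_force: [-0.5, -0.2, -0.0]
width: 44.0
grasp_force: 30.0
```

Call:
servo_tool:
  deltas:
    - [[0,0,0],[0,0,0]]
    - [[0,0,0],[0,0,0]]
    - [[0,0,0],[0,0,0]]
    - [[0,0,0],[0,0,0]]
  grip: -0.45

```text
t: 26.03
ee_pos: [658.1, 161.7, 56.7]
orientation: [-2.221, -2.221, 0.0]
ft_force: [-0.0, -0.4, -0.3]
width: 63.2
grasp_force: 0.0
```

Call:
servo_tool:
  deltas:
    - [[0,0,-20],[0,0,0]]
    - [[0,0,-60],[0,0,0]]
    - [[0,0,-100],[0,0,0]]
    - [[0,0,-130],[0,0,0]]
    - [[0,0,-150],[0,0,0]]

```text
t: 26.45
ee_pos: [659.5, 162.1, 210.7]
orientation: [2.22, 2.22, 0.006]
ft_force: [1.2, 0.3, 0.5]
width: 63.7
grasp_force: 0.0
```

Call:
servo_tool:
  deltas:
    - [[-25,-20,0],[0,0,0]]
    - [[-60,-40,0],[0,0,0]]
    - [[-90,-65,0],[0,0,0]]
    - [[-120,-90,0],[0,0,0]]
    - [[-150,-115,0],[0,0,0]]

```text
t: 26.87
ee_pos: [541.8, 10.6, 206.7]
orientation: [2.221, 2.222, 0.0]
ft_force: [0.3, -1.4, 1.1]
width: 63.3
grasp_force: 0.0
```

Call:
servo_tool:
  deltas:
    - [[-30,-20,0],[0,0,0]]
    - [[-60,-40,0],[0,0,0]]
    - [[-90,-55,0],[0,0,0]]
    - [[-100,-60,0],[0,0,0]]

```text
t: 27.2
ee_pos: [480.9, -90.8, 206.8]
orientation: [-2.223, -2.219, 0.002]
ft_force: [0.2, -0.1, 0.1]
width: 63.4
grasp_force: 0.0
```

```bash
python3 chk.py; python3 - <<'E'
from h import *
for n in('side','top'):
    p=get_image(n); W=cloud(p)
    for a,b in((80,95),(50,80)):
        m=(W[...,2]>a)&(W[...,2]<b)&(abs(W[...,0]-657)<35)&(abs(W[...,1]-162)<35); w=W[m]
        if len(w): print(n,a,len(w),np.percentile(w,[1,50,99],axis=0).round(1).tolist())
    cv2.imwrite(f'pics/{n}5.png',p['frame'])
E
python3 m.py | grep -E "==|cap|mallet|handle|mat|^\["
```

```text
{'t': 27.2, 'ee_pos': [480.863, -90.783, 206.753], 'orientation': [-2.223, -2.219, 0.002], 'ft_force': [0.157, -0.083, 0.112], 'width': 63.442, 'grasp_force': 0.0}
side 97 [[628.9, -46.2, 92.1], [634.1, -42.2, 117.4], [640.7, -38.8, 141.7]]
side 102 [[636.3, 24.1, 91.5], [640.9, 27.5, 119.4], [647.1, 31.3, 143.1]]
side 127 [[642.4, 92.4, 92.1], [647.7, 97.0, 119.7], [655.2, 100.1, 143.3]]
top 44 [[644.6, 85.1, 96.9], [649.0, 91.4, 140.2], [656.7, 98.6, 146.1]]
top 33 [[637.7, 16.6, 94.7], [640.7, 21.6, 140.0], [648.2, 28.7, 145.5]]
top 35 [[630.4, -53.3, 99.1], [633.0, -46.1, 140.4], [642.6, -40.2, 146.2]]
side 80 211 [[634.8, 141.7, 80.1], [654.6, 166.6, 85.2], [677.1, 185.0, 87.0]]
side 50 226 [[634.3, 158.3, 50.6], [648.0, 180.6, 65.2], [673.4, 185.2, 79.9]]
top 80 234 [[638.4, 143.0, 80.9], [658.9, 163.3, 86.3], [679.9, 183.6, 90.3]]
top 50 44 [[631.3, 131.6, 50.1], [645.3, 146.9, 58.2], [674.9, 171.0, 74.8]]
== top
mallet head [ 466.5 -320.6   57. ] [ 466.7 -317.6] 29.4
handle 364 [ 371.5 -358.8   41.6] [ 312.6 -393.6   22.9] [ 432.7 -326.4   50. ]
[   0.9093082     0.41612327  371.47107    -358.80725   ] 0.42917776
mat ((441.3484191894531, -357.2026062011719), (184.75462341308594, 86.99932861328125), 3.3190667629241943)
== side
cap 122 [ 397.9 -179.9   39.8] circ [ 396.  -182.3] 22.6 hsv [ 89.  145.  126.5]
cap 158 [470.5 -76.   40. ] circ [471.4 -78.6] 24.5 hsv [23.  15.  50.5]
cap 99 [391.2 -73.4  39.8] circ [384.9 -76.7] 23.1 hsv [ 89. 145. 126.]
mallet head [ 465.  -310.4   55.7] [ 466.9 -313.6] 30.3
handle 298 [ 370.1 -355.5   35.8] [ 309.4 -394.6   21. ] [ 431.  -322.3   46. ]
[   0.9078794     0.41923144  370.1257     -355.45743   ] 0.43259862
mat ((423.4802551269531, -352.75494384765625), (192.84140014648438, 171.14630126953125), 71.70748901367188)
```

View pics/side5.png

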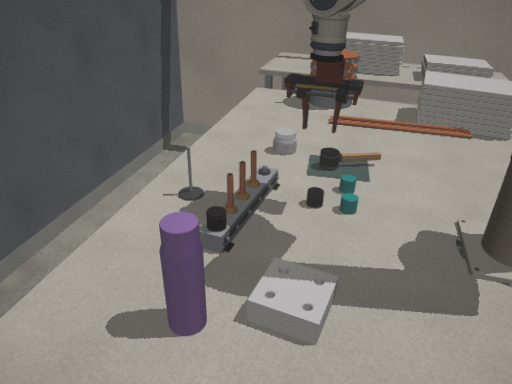

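The cap is seated (top at 85 mm) and the tubes are home. The mallet hasn't moved, so I'll fetch it with the fingers across the handle, about 48 mm from the head axis.

Call:
servo_tool:
  deltas:
    - [[-30,-8,0],[0,0,0]]
    - [[-68,-17,0],[0,0,0]]
    - [[-106,-26,0],[0,0,0]]
    - [[-144,-35,0],[0,0,0]]
    - [[-180,-44,0],[0,0,0]]
  grip: 0.1

```text
t: 27.92
ee_pos: [439.8, -269.1, 206.7]
orientation: [2.219, 2.224, 0.0]
ft_force: [0.5, 0.0, 0.6]
width: 39.8
grasp_force: 0.0
```

Call:
servo_tool:
  deltas:
    - [[-35,-9,0],[0,0,0]]
    - [[-67.7,-16.8,0],[0,0,0]]
    - [[-67.7,-16.8,0],[0,0,0.11]]
    - [[-67.7,-16.8,0],[0,0,0.22]]
    - [[-67.7,-16.8,0],[0,0,0.33]]

```text
t: 28.33
ee_pos: [423.2, -335.9, 206.3]
orientation: [-2.561, -1.819, -0.0]
ft_force: [0.1, -0.4, 0.5]
width: 39.3
grasp_force: 0.0
```

Call:
servo_tool:
  deltas:
    - [[0,0,0],[0,0,0.11]]
    - [[0,0,0],[0,0,0.22]]
    - [[0,0,0],[0,0,0.33]]
    - [[0,0,0],[0,0,0.44]]
    - [[0,0,0],[0,0,0.55]]

```text
t: 28.75
ee_pos: [423.7, -335.1, 206.4]
orientation: [-2.958, -1.058, -0.0]
ft_force: [0.3, -0.5, -0.1]
width: 39.5
grasp_force: 0.0
```

Call:
servo_tool:
  deltas:
    - [[0,0,20],[0,0,0.11]]
    - [[0,0,50],[0,0,0.22]]
    - [[0,0,80],[0,0,0.263]]
    - [[0,0,110],[0,0,0.263]]
    - [[0,0,120],[0,0,0.263]]

```text
t: 29.17
ee_pos: [421.7, -333.6, 82.9]
orientation: [-3.065, -0.669, 0.005]
ft_force: [-0.7, -0.3, 0.1]
width: 39.7
grasp_force: 0.0
```

Call:
servo_tool:
  deltas:
    - [[0,0,0],[0,0,0]]
    - [[0,0,0],[0,0,0]]
    - [[0,0,0],[0,0,0]]

```text
t: 29.42
ee_pos: [423.7, -336.5, 88.1]
orientation: [3.068, 0.668, 0.002]
ft_force: [-0.2, -1.0, -0.1]
width: 39.5
grasp_force: 0.0
```

```bash
python3 - <<'E'
from h import *
o=st(); print(R.from_rotvec(o['orientation']).as_matrix().round(3).tolist(), np.round(o['qpos'],2))
for n in('side','top'):
    p=get_image(n); 
    u,v=proj(p,[422,-336,50])[0].astype(int)
    cv2.imwrite(f'pics/{n}6.png',cv2.resize(p['frame'][max(0,v-60):v+60,u-70:u+70],None,fx=5,fy=5,interpolation=cv2.INTER_CUBIC))
a=cv2.imread('pics/side6.png')
E
python3 m.py | grep -E "==|mallet|handle|^\["
```

```text
{'t': 29.417, 'ee_pos': [423.703, -336.454, 88.064], 'orientation': [3.068, 0.668, 0.002], 'ft_force': [-0.196, -0.957, -0.111], 'width': 39.487, 'grasp_force': 0.0}
[[0.91, 0.416, 0.002], [0.416, -0.91, -0.001], [0.001, 0.002, -1.0]] [-0.69  0.5   1.9   0.    0.74  0.45]
== top
mallet head [ 466.5 -316.1   56.8] [ 465.5 -316.4] 30.3
handle 84 [ 343.2 -370.1   40.3] [ 315.5 -379.2   24.3] [ 432.5 -326.2   48.5]
[ 9.3092519e-01  3.6520994e-01  3.4324640e+02 -3.7011398e+02] 0.3738583
== side
mallet head [ 464.9 -311.    55.7] [ 465.2 -314. ] 29.3
handle 291 [ 369.4 -355.9   35.8] [ 309.3 -392.7   21.8] [ 427.9 -323.5   46.8]
[   0.90708107    0.420956    369.361      -355.92807   ] 0.43449897
```

View pics/side6.png

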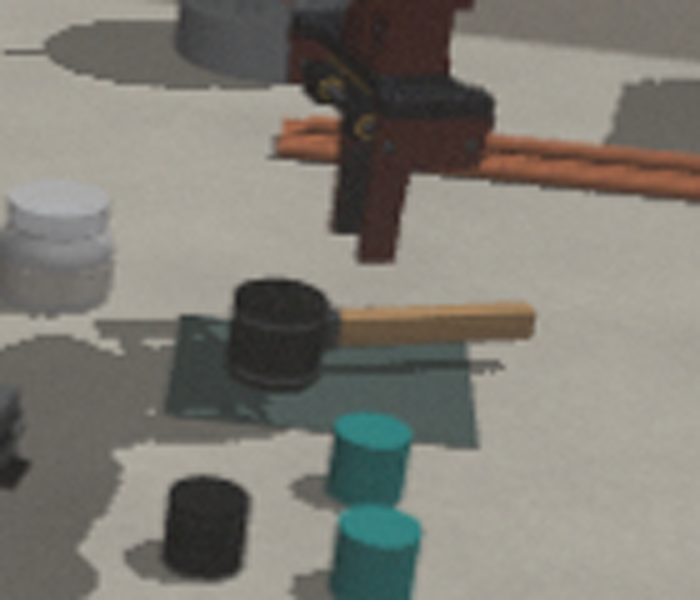

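There is a collar next to the head, reaching about 39 mm from the axis, so I'll grip 4 mm further back.

Call:
servo_tool:
  deltas:
    - [[-4,0,20],[0,0,0]]
    - [[-4,0,45],[0,0,0]]
    - [[-4,0,65],[0,0,0]]
    - [[-4,0,73.4],[0,0,0]]
    - [[-4,0,73.4],[0,0,0]]

```text
t: 30.03
ee_pos: [417.9, -337.1, 12.2]
orientation: [-3.068, -0.666, 0.002]
ft_force: [-0.5, 0.6, -0.1]
width: 39.6
grasp_force: 0.0
```

Call:
servo_tool:
  deltas:
    - [[0,0,0],[0,0,0]]
    - [[0,0,0],[0,0,0]]
    - [[0,0,0],[0,0,0]]
    - [[0,0,0],[0,0,0]]

```text
t: 30.37
ee_pos: [419.4, -338.2, 14.4]
orientation: [3.068, 0.667, 0.002]
ft_force: [-0.1, 0.1, 0.4]
width: 39.6
grasp_force: 0.0
```

Call:
servo_tool:
  deltas:
    - [[0,0,0],[0,0,0]]
    - [[0,0,0],[0,0,0]]
    - [[0,0,0],[0,0,0]]
    - [[0,0,0],[0,0,0]]
    - [[0,0,0],[0,0,0]]
  grip: 1

```text
t: 30.78
ee_pos: [419.0, -337.9, 13.5]
orientation: [3.069, 0.667, 0.001]
ft_force: [-0.3, -1.2, 1.7]
width: 15.8
grasp_force: 29.9
```

Call:
servo_tool:
  deltas:
    - [[0,0,-4],[0,0,0]]
    - [[0,0,-10],[0,0,0]]
    - [[0,0,-20],[0,0,0]]
    - [[0,0,-30],[0,0,0]]
    - [[0,0,-30],[0,0,0]]

```text
t: 31.2
ee_pos: [419.7, -338.4, 45.5]
orientation: [3.068, 0.666, 0.003]
ft_force: [0.7, 0.3, -4.3]
width: 15.5
grasp_force: 30.0
```

```bash
cat > mal.py <<'E'
from h import *
import sys
o=st(); M=R.from_rotvec(o['orientation']).as_matrix(); tcp=o['ee_pos']
for n in sys.argv[1:] or ('side','top'):
    p=get_image(n); W=cloud(p); f=p['frame'].astype(int)
    T=(W-tcp)@M   # tool coords
    T[...,2]*=-1
    T[...,2]-=18.7 # height above grasp pt
    m=(abs(T[...,1])<34)&(T[...,0]>18)&(T[...,0]<90)&(T[...,2]>-45)&(T[...,2]<40)&(f.max(-1)<75)
    w=T[m]; print(n,'head',len(w),np.percentile(w,[2,50,98],axis=0).round(1).tolist())
    m=(abs(T[...,1])<14)&(T[...,0]<-16)&(T[...,0]>-125)&(abs(T[...,2])<45)&(f[...,2]>f[...,0]*1.4)&(f.max(-1)>90)
    w=T[m]
    if len(w)>10: print(n,'handle',len(w),np.percentile(w,[2,50,98],axis=0).round(1).tolist(),'slope z/x',np.polyfit(w[:,0],w[:,2],1).round(3),'y/x',np.polyfit(w[:,0],w[:,1],1).round(3))
E
python3 mal.py
```

```text
{'t': 31.2, 'ee_pos': [419.712, -338.436, 45.465], 'orientation': [3.068, 0.666, 0.003], 'ft_force': [0.659, 0.277, -4.343], 'width': 15.501, 'grasp_force': 29.984}
side head 400 [[21.8, -32.1, -26.8], [57.5, -21.7, 6.2], [79.7, 18.6, 25.8]]
side handle 210 [[-115.0, -12.0, -7.0], [-65.6, -7.9, 5.6], [-18.1, 3.2, 13.1]] slope z/x [0.019 5.928] y/x [ 0.01 -6.5 ]
top head 529 [[27.3, -30.4, -20.1], [54.9, -6.4, 23.4], [80.9, 25.0, 27.4]]
```

The mallet hangs level in the grip. Carrying it above the pin.

Call:
servo_tool:
  deltas:
    - [[0,0,-25],[0,0,0]]
    - [[0,0,-55],[0,0,0]]
    - [[0,0,-85],[0,0,0]]
    - [[0,0,-107],[0,0,0]]
    - [[0,0,-117],[0,0,0]]

```text
t: 31.72
ee_pos: [419.7, -338.5, 163.0]
orientation: [3.067, 0.666, 0.004]
ft_force: [0.2, -0.1, -4.2]
width: 15.8
grasp_force: 30.0
```

Call:
servo_tool:
  deltas:
    - [[15,-7,0],[0,0,0]]
    - [[40,-19,0],[0,0,0]]
    - [[68,-32,0],[0,0,0]]
    - [[97,-45,0],[0,0,0]]
    - [[125,-58,0],[0,0,0]]

```text
t: 32.13
ee_pos: [508.4, -231.6, 159.2]
orientation: [-3.069, -0.666, 0.002]
ft_force: [0.6, -0.3, -3.9]
width: 15.5
grasp_force: 30.0
```

Call:
servo_tool:
  deltas:
    - [[28,-13,0],[0,0,0]]
    - [[55,-26,0],[0,0,0]]
    - [[80,-38,0],[0,0,0]]
    - [[95,-45,0],[0,0,0]]
    - [[100.7,-47.4,0],[0,0,0]]

```text
t: 32.55
ee_pos: [581.1, -145.8, 159.0]
orientation: [-3.068, -0.67, 0.002]
ft_force: [-0.5, -1.1, -4.8]
width: 15.7
grasp_force: 30.0
```

Call:
servo_tool:
  deltas:
    - [[0,0,0],[0,0,0]]
    - [[0,0,0],[0,0,0]]
    - [[0,0,0],[0,0,0]]
    - [[0,0,0],[0,0,0]]

```text
t: 32.88
ee_pos: [579.4, -149.0, 160.0]
orientation: [-3.07, -0.665, 0.001]
ft_force: [0.0, -0.4, -4.4]
width: 16.0
grasp_force: 30.0
```

```bash
python3 mal.py; python3 - <<'E'
from h import *
p=get_image('side')
u,v=proj(p,[610,-135,110])[0].astype(int)
cv2.imwrite('pics/s7.png',cv2.resize(p['frame'][v-50:v+50,u-60:u+60],None,fx=5,fy=5,interpolation=cv2.INTER_CUBIC))
E
```

```text
{'t': 32.883, 'ee_pos': [579.433, -149.027, 159.995], 'orientation': [-3.07, -0.665, 0.001], 'ft_force': [0.031, -0.417, -4.414], 'width': 16.007, 'grasp_force': 29.999}
side head 529 [[22.7, -32.3, -29.6], [52.7, -23.5, 3.0], [78.6, 16.0, 21.9]]
side handle 301 [[-114.5, -11.6, -3.4], [-67.1, -8.0, 9.1], [-18.9, 4.3, 19.8]] slope z/x [-0.071  3.961] y/x [-0.013 -7.993]
top head 278 [[37.5, -29.8, -24.2], [60.8, -16.3, 19.3], [80.4, 10.7, 24.1]]
top handle 84 [[-68.8, -7.5, 11.3], [-53.1, -0.2, 15.8], [-37.5, 6.0, 18.2]] slope z/x [-0.056 12.591] y/x [0.027 0.958]
```

View pics/s7.png

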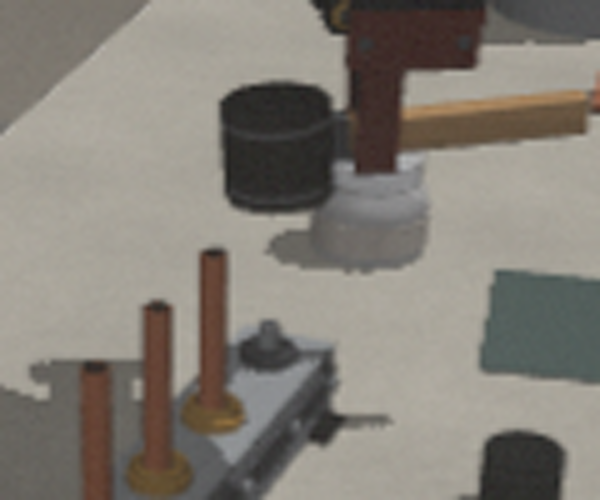

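Call:
servo_tool:
  deltas:
    - [[0,0,30],[0,0,0]]
    - [[0,0,71],[0,0,0]]
    - [[0,0,98],[0,0,0]]
    - [[0,0,98],[0,0,0]]
    - [[0,0,60],[0,0,0]]

```text
t: 33.45
ee_pos: [574.4, -147.0, 92.8]
orientation: [-3.063, -0.664, 0.022]
ft_force: [-0.8, -0.5, -5.6]
width: 16.1
grasp_force: 30.0
```

Call:
servo_tool:
  deltas:
    - [[0,0,-30],[0,0,0]]
    - [[0,0,-60],[0,0,0]]
    - [[0,0,-60],[0,0,0]]
    - [[0,0,-60],[0,0,0]]

```text
t: 33.78
ee_pos: [581.8, -148.7, 162.8]
orientation: [3.068, 0.666, 0.007]
ft_force: [-1.5, 0.5, -4.1]
width: 16.1
grasp_force: 30.0
```

```bash
cat > pin.py <<'E'
from h import *
p=get_image('side'); W=cloud(p)
m=(W[...,2]>40)&(W[...,2]<80)&(abs(W[...,0]-626)<20)&(abs(W[...,1]+126)<20); w=W[m]
c=w[(abs(w[:,0]-625.5)<5)&(abs(w[:,1]+126)<6)]; print('pin z',np.sort(w[:,2])[-6:].round(1),'mid',np.median(c[:,2]).round(1),len(c),'boss',np.median(w[:,2]).round(1))
E
python3 mal.py; python3 pin.py; python3 chk.py
```

```text
{'t': 33.783, 'ee_pos': [581.766, -148.715, 162.822], 'orientation': [3.068, 0.666, 0.007], 'ft_force': [-1.536, 0.541, -4.11], 'width': 16.064, 'grasp_force': 29.998}
side head 523 [[22.1, -32.0, -23.5], [51.0, -23.8, 8.5], [75.6, 17.0, 27.7]]
side handle 299 [[-117.7, -12.5, -7.0], [-67.8, -7.9, 4.1], [-18.1, 0.0, 12.2]] slope z/x [0.022 5.003] y/x [-0.    -7.543]
top head 240 [[35.9, -31.2, -20.9], [57.4, -19.1, 24.8], [74.1, 4.7, 28.0]]
top handle 83 [[-70.4, -8.6, 6.7], [-54.3, -1.3, 9.8], [-39.7, 4.8, 12.4]] slope z/x [ 0.032 11.52 ] y/x [-0.014 -2.226]
pin z [55.  55.4 55.4 55.5 55.6 56. ] mid 54.8 9 boss 51.0
{'t': 33.933, 'ee_pos': [579.094, -147.845, 158.936], 'orientation': [-3.069, -0.666, 0.004], 'ft_force': [-0.466, 0.17, -4.463], 'width': 15.694, 'grasp_force': 29.999}
side 98 [[629.2, -46.5, 91.3], [634.1, -42.3, 117.6], [640.8, -38.5, 142.5]]
side 104 [[636.6, 22.5, 92.0], [640.8, 27.6, 118.5], [646.6, 30.8, 142.2]]
side 127 [[642.6, 92.6, 91.4], [647.4, 97.3, 118.6], [655.7, 100.1, 142.7]]
top 37 [[644.5, 85.1, 93.8], [647.8, 90.7, 135.1], [656.0, 98.8, 144.5]]
top 34 [[637.6, 16.6, 93.1], [640.7, 21.5, 140.0], [650.7, 28.7, 144.8]]
top 36 [[630.6, -53.4, 95.5], [633.1, -46.1, 141.3], [642.7, -40.3, 145.4]]
```

The pin top now reads about 55 mm, so it is fully down after one blow. The tubes are undisturbed. Returning the mallet to the mat.

Call:
servo_tool:
  deltas:
    - [[-15,7,0],[0,0,0]]
    - [[-40,19,0],[0,0,0]]
    - [[-68,32,0],[0,0,0]]
    - [[-97,45,0],[0,0,0]]
    - [[-125,58,0],[0,0,0]]

```text
t: 34.45
ee_pos: [489.1, -253.1, 159.0]
orientation: [-3.068, -0.668, 0.003]
ft_force: [-0.0, 0.3, -3.8]
width: 15.5
grasp_force: 30.0
```

Call:
servo_tool:
  deltas:
    - [[-28,13,0],[0,0,0]]
    - [[-55,26,0],[0,0,0]]
    - [[-80,38,0],[0,0,0]]
    - [[-95,45,0],[0,0,0]]
    - [[-100.7,47.4,0],[0,0,0]]

```text
t: 34.87
ee_pos: [416.7, -339.0, 159.2]
orientation: [-3.07, -0.663, 0.002]
ft_force: [-0.9, 0.4, -4.4]
width: 15.5
grasp_force: 30.0
```

Call:
servo_tool:
  deltas:
    - [[0,0,20],[0,0,0]]
    - [[0,0,50],[0,0,0]]
    - [[0,0,85],[0,0,0]]
    - [[0,0,110],[0,0,0]]
    - [[0,0,120],[0,0,0]]

```text
t: 35.28
ee_pos: [416.9, -335.4, 36.4]
orientation: [-3.065, -0.666, 0.006]
ft_force: [0.5, 0.5, -4.7]
width: 16.1
grasp_force: 30.0
```

Call:
servo_tool:
  deltas:
    - [[0,0,5],[0,0,0]]
    - [[0,0,10],[0,0,0]]
    - [[0,0,15],[0,0,0]]
    - [[0,0,18],[0,0,0]]
    - [[0,0,20],[0,0,0]]

```text
t: 35.7
ee_pos: [419.3, -338.1, 20.9]
orientation: [3.069, 0.667, 0.002]
ft_force: [0.4, 0.5, -3.1]
width: 15.6
grasp_force: 30.0
```

Call:
servo_tool:
  deltas:
    - [[0,0,2],[0,0,0]]
    - [[0,0,4],[0,0,0]]
    - [[0,0,4],[0,0,0]]
    - [[0,0,4],[0,0,0]]

```text
t: 36.03
ee_pos: [418.8, -337.7, 16.5]
orientation: [3.07, 0.667, 0.0]
ft_force: [-0.2, 0.6, -4.0]
width: 15.8
grasp_force: 30.0
```

```bash
python3 mal.py
```

```text
{'t': 36.033, 'ee_pos': [418.794, -337.69, 16.45], 'orientation': [3.07, 0.667, 0.0], 'ft_force': [-0.248, 0.614, -3.966], 'width': 15.763, 'grasp_force': 29.999}
side head 484 [[22.2, -32.0, -34.3], [57.0, -19.7, 0.8], [85.8, 23.1, 26.9]]
side handle 207 [[-117.7, -12.2, -7.6], [-69.6, -7.7, 5.3], [-20.4, 5.8, 12.9]] slope z/x [0.017 5.477] y/x [-0.013 -7.661]
top head 707 [[24.0, -32.5, -35.0], [58.6, -8.1, 22.9], [88.7, 29.6, 29.2]]
```

Still hanging, about 3 mm off the mat.

Call:
servo_tool:
  deltas:
    - [[0,0,1],[0,0,0]]
    - [[0,0,2],[0,0,0]]
    - [[0,0,3],[0,0,0]]
    - [[0,0,3],[0,0,0]]
    - [[0,0,3],[0,0,0]]

```text
t: 36.55
ee_pos: [418.7, -337.6, 13.2]
orientation: [-3.07, -0.667, 0.0]
ft_force: [0.1, 0.1, -3.2]
width: 16.0
grasp_force: 30.0
```

Call:
servo_tool:
  deltas:
    - [[0,0,0],[0,0,0]]
    - [[0,0,0],[0,0,0]]
    - [[0,0,0],[0,0,0]]
    - [[0,0,0],[0,0,0]]
    - [[0,0,0],[0,0,0]]
  grip: 0.1

```text
t: 36.97
ee_pos: [419.0, -337.8, 13.5]
orientation: [3.07, 0.667, 0.001]
ft_force: [-0.0, 0.2, 0.1]
width: 39.0
grasp_force: 0.0
```

Call:
servo_tool:
  deltas:
    - [[0,0,-15],[0,0,0]]
    - [[0,0,-45],[0,0,0]]
    - [[0,0,-85],[0,0,0]]
    - [[0,0,-125],[0,0,0]]
    - [[0,0,-160],[0,0,0]]

```text
t: 37.38
ee_pos: [418.8, -337.6, 175.6]
orientation: [3.069, 0.667, 0.001]
ft_force: [0.5, -1.0, -0.8]
width: 39.6
grasp_force: 0.0
```

Call:
servo_tool:
  deltas:
    - [[-20,0,-30],[0,0,0]]
    - [[-20,0,-60],[0,0,0]]
    - [[-20,0,-60],[0,0,0]]
    - [[-20,0,-60],[0,0,0]]

```text
t: 37.72
ee_pos: [401.2, -346.7, 235.2]
orientation: [3.067, 0.665, 0.004]
ft_force: [0.4, 0.2, -0.7]
width: 39.7
grasp_force: 0.0
```

```bash
python3 chk.py; python3 pin.py; python3 m.py | grep -E "==|head|mallet|handle|mat|^\["; python3 - <<'E'
from h import *
for n in('side','top'):
    p=get_image(n); W=cloud(p)
    m=(W[...,2]>80)&(W[...,2]<95)&(abs(W[...,0]-657)<35)&(abs(W[...,1]-162)<35); w=W[m]
    print('cap',n,len(w),np.percentile(w,[1,50,99],axis=0).round(1).tolist())
    cv2.imwrite(f'pics/{n}9.png',p['frame'])
E
```

```text
{'t': 37.717, 'ee_pos': [401.239, -346.746, 235.203], 'orientation': [3.067, 0.665, 0.004], 'ft_force': [0.431, 0.158, -0.675], 'width': 39.743, 'grasp_force': 0.0}
side 108 [[628.2, -49.3, 91.9], [633.9, -42.5, 116.5], [640.5, -38.9, 142.8]]
side 121 [[634.7, 20.7, 91.9], [640.3, 27.5, 119.1], [646.7, 30.3, 142.8]]
side 126 [[642.9, 91.5, 92.5], [647.5, 97.2, 119.9], [655.3, 100.8, 142.7]]
top 42 [[644.4, 85.2, 97.3], [649.2, 91.0, 140.0], [656.8, 98.8, 145.0]]
top 35 [[637.6, 16.5, 92.9], [640.9, 21.7, 140.5], [650.3, 29.0, 146.4]]
top 33 [[630.6, -53.3, 96.2], [632.8, -46.1, 139.6], [642.2, -40.3, 146.1]]
pin z [55.2 55.3 55.9 56.  56.9 57.5] mid 54.2 6 boss 51.3
== top
head 32 [643.7 151.2  61.8] circ [649.7 157.4] 19.9 maxz 74.9
head 86 [647.6  89.2  56. ] circ [649.4  89.9] 18.1 maxz 73.8
head 77 [639.8  22.   55.9] circ [643.7  21.9] 16.6 maxz 71.9
head 78 [633.  -46.7  56.7] circ [636.2 -48.1] 16.7 maxz 74.4
head 129 [ 628.  -127.3   54.2] circ [ 628.  -127.5] 17.1 maxz 58.9
mallet head [ 462.6 -315.1   56.7] [ 462.1 -316.5] 29.7
handle 207 [ 390.8 -346.9   41. ] [ 323.  -372
[... 302 characters left out ...]
1.9  59. ] circ [632.6 -44.7] 15.7 maxz 74.8
head 107 [639.   27.2  58.8] circ [641.   21.3] 16.7 maxz 74.7
head 108 [645.2  96.1  59. ] circ [648.2  92.7] 17.1 maxz 74.5
head 189 [647.2 177.3  62.3] circ [652.1 166.7] 21.2 maxz 74.8
mallet head [ 460.7 -310.3   55.5] [ 458.1 -314.8] 32.0
handle 291 [ 363.3 -355.4   35.8] [ 304.9 -390.1   21.8] [ 425.2 -325.6   46.6]
[   0.9096995    0.4152672  363.34256   -355.35428  ] 0.4282365
mat ((432.8606262207031, -314.4966125488281), (164.82005310058594, 161.92840576171875), 1.9556164741516113)
cap side 208 [[632.6, 142.7, 80.2], [651.9, 166.8, 85.0], [673.4, 185.1, 86.9]]
cap top 233 [[635.7, 143.0, 81.3], [656.4, 162.9, 86.5], [677.4, 184.0, 90.1]]
```

View pics/side9.png

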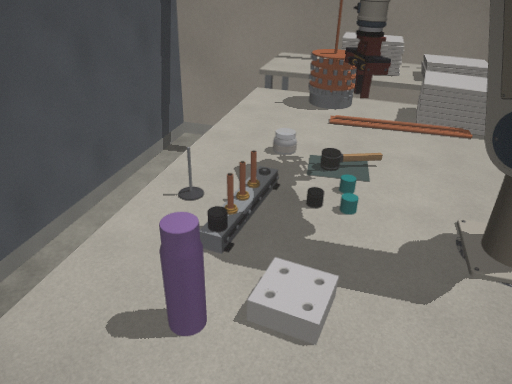

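```bash
python3 -c "
from h import *
print(close_job())"
```

```text
the job is handed in; nothing more can be done
None
```

I've handed the job in; I saw no verdict, but the last camera check showed all three tubes fully home in sockets 2–4, socket 1 capped, the lock pin fully down after one mallet blow, and the mallet standing on its mat.

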